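Mix a fallen specimen jar on the click-knob mixer

TASK

The small specimen jar has fallen on its side: stand it upright in the rubber cup of the jar mixer and let go of it. Then turn the mixer's knob clockwise by feel to its third click, no further, and finish still holding it there, because the knob springs back to off and the mixer stops when it is let go. Do not turn the knob before the jar is in the cup, and leave the other things on the bench where they are.

Things in the scene. Friction and masses are not known exactly. Their poses are not given: they have to be found in the camera images.
- jar_center (a point): the fallen closed specimen jar, about 80 g, the only jar on its side: body 40 mm across and 42 mm long, screw lid 46 mm across and 14 mm thick, 56 mm in all. The point is its centre, on its axis, 28 mm from the base; its z axis runs from base to lid. Lying, it rests on base edge and lid rim (axis 0.07 rad off level, centre 22 mm above the bench) and rolls easily
- mixer_cup (a point): centre of the floor of the rubber cup that takes the jar's base, on the left half of the mixer's deck, 50 mm above the bench. Its rim is 11 mm higher; bore 46 mm across at the bottom, flaring to 52 mm at the mouth, 63 mm outside. The axes are the mixer's: x to its back, y to its left, z up
- mixer: the jar mixer, fixed: a low light-grey housing, 115 mm (x, front to back) by 212 mm (y), deck 45 mm above the bench. Origin at the centre of its underside; x points to its back, y to its left. The cup is at y = +52 mm, the knob's axis at y = -55 mm
- knob_grip (a point): the mixer's knob, on the right half of the deck: a black upright bar 43 mm long, 12 mm thick and 31 mm high on a round foot 41 mm across and 7 mm high. The point is on its upright axis, 27 mm above the deck, 9 mm below the bar's top and 19 mm above the foot's top
- knob_pointer (a point): tip of the white pointer line on the top of the knob's bar, 20.5 mm from the knob's axis along the bar's length (36 mm above the deck): from the axis to this point is the bar's direction. With the knob off it stands 0.611 rad (35 degrees) to the left (counter-clockwise from above) of the mixer's x axis
- mixer_knob (a joint): turn of the knob in rad: 0 is off, against its end; it grows clockwise seen from above. Click stops every 0.393 rad (22.5 degrees): the third is at 1.178; there are five, marked by dots on the dial. A spring drives it back to off from everywhere. The torque needed is about 0.1 N m just before each stop, jumps to 0.25 or 0.3 just past it and eases off towards the next: that is the click
- big_jar: a bystander: the biggest specimen jar, white lid, 62 mm across and 72 mm tall, standing upright behind the fallen jar; origin at the centre of its underside
- oil_bottle: a bystander: dropper bottle, 29 mm across, 68 mm tall; origin at the centre of its underside
- stain_bottle: a bystander: small capped bottle, 31 mm across, 56 mm tall; origin at the centre of its underside
- dish_a: a bystander: petri dish 55 mm across, 14 mm high; origin at the centre of its underside
- dish_b: a bystander: petri dish 55 mm across, 14 mm high; origin at the centre of its underside
- tally: a bystander: hand tally counter, 45 x 52 x 26 mm; origin at the centre of its underside
- mailer: a bystander: flat white slide mailer, 90 x 35 x 16 mm; origin at the centre of its underside
Things that resemble listed ones, but are neither listed nor needed, are in the scene too. What is shaped like the part that bears jar_center but purple is not meant.

How it is judged:
On the way, in this order (a step that is already met when the one before it is completed fails the run):
1. the jar stands upright in the mixer's cup, let go, with the knob still off (horizontal distance between jar_center and mixer_cup below 0.006 m and z of jar_center in the frame of mixer_cup between 0.024 and 0.0315 m and angle between jar_center's own z axis and vertical below 0.1 rad and contact force between the fingers and jar below 0.1 N and value of joint mixer_knob below 0.15 rad), for 0.2 s.
2. the knob has been turned to its third click stop (value of joint mixer_knob between 1.0381 and 1.3181 rad), for 0.2 s.
At the end, for the whole second after the job is handed in: the jar stands upright (within 0.1 rad) on the floor of the mixer's cup (within 6 mm of its centre and 3.5 mm of its floor), untouched, and the knob is held still by the fingers (over 2 N) within 0.14 rad of the third click stop (all of step 2 and horizontal distance between jar_center and mixer_cup below 0.006 m and z of jar_center in the frame of mixer_cup between 0.024 and 0.0315 m and angle between jar_center's own z axis and vertical below 0.1 rad and velocity of joint mixer_knob between -0.1 and 0.1 rad/s and contact force between the fingers and mixer_knob above 2 N and contact force between each of the arm, the fingers and jar below 0.1 N); the arm keeps its last pose, push and grip.
It fails at once if the knob was turned before the jar was seated in the cup (value of joint mixer_knob above 0.25 rad and not (horizontal distance between jar_center and mixer_cup below 0.006 m and z of jar_center in the frame of mixer_cup between 0.024 and 0.0315 m and angle between jar_center's own z axis and vertical below 0.1 rad)).
It fails at once if the knob was turned past the third click towards the fourth (value of joint mixer_knob above 1.4181 rad).
It fails at once if another thing on the bench was pushed from its place (distance of any of big_jar, oil_bottle, stain_bottle, dish_a, dish_b, tally, mailer from where it was at the start of the episode above 0.02 m).
It also fails if it takes over 72 s, if anything falls off the work surface, if the arm or the gripper's body presses on something with over 40 N, if the wrist force passes 120 N, or if a joint passes its speed limit or range.

ROBOT

A 6-joint arm with a two-finger parallel gripper is mounted at the origin on a cart in front of the work surface, level with it; the furniture and walls round the work are solid. World frame = base frame: x ahead of the robot, y to its left, z up, the work surface at z = 0. Lengths are in m, angles in rad, forces in N, time in s.
With the tool pointing down it reaches from about 0.275 to 1 m from the base axis. Payload 8.4 kg.
Tool frame: the origin (TCP) lies at the very end of the fingers, on their centre line; the grasp point (between the pads) lies 19 mm behind it; z points along the fingers, y is the direction in which the jaws open and shut (so a half turn about z gives the same grasp; the last joint's range is limited). The gripper opens to 85 mm and grips with 20 to 120 N. Pads are 22 mm wide; open, the fingers measure 114 mm over their backs; the gripper's body (76 mm by 85 mm) begins 54 mm behind the grasp point. The pads swing forward as they close: fully open they stand 13 mm farther back than shut.
Start: joints at [-1.143, 0.353, 1.633, -0, 1.155, -0.002], TCP at [0.26, -0.568, 0.202] pointing down, gripper open.
Joint ranges: [-2.63, 2.63], [-0.92, 2.1], [0.06, 2.66], [-1.3, 4.44], [0, 2.69], [-3.02, 3.02]. Speed limits (rad/s): [2.22, 2.22, 2.79, 3.14, 3.14, 3.14].

INTERFACE

Orientations are given as a unit quaternion [x, y, z, w].
In Python, from bench import arm gives the robot as it stands.
- The arm moves only by the tool drive_tool, never from a script. Its argument "rows" is text: rows parted by semicolons, each of 7 numbers parted by spaces: the opening in per cent of the stroke, from 0 (shut) to 100 (fully open), then the shift along the tool's x, y, z in mm, then the turn, a rotation vector about the tool's x, y, z in degrees. In form: jaw tx ty tz ax ay az; .... A call has exactly 8 rows; each row shifts and turns the pose as measured when the row begins, along the tool's axes as they then stand; what a row does not reach is not made up. A row lasts 1/8 s, in which the tool goes at most 62.5 mm and 10.7 degrees, less where a joint would pass 70% of its speed; a pose out of reach is approached as far as the arm can. A call with a gripper value outside its range is refused whole. The fingers move at their own pace and stop on an object; the grip force is fixed at half the most. Time passes only in rows, so rows that do not move let the fingers close, or fill a call up. It gives the time, the measured TCP pose, the force and the opening at its end, in the units of the state.
- arm.observe(): the state, without advancing time (a new reading comes with each control period).
- arm.camera(name): name is "scene" or "top"; returns a dict with "pixels" (420x560x3 uint8, red, green, blue), "mtx" (3x3 intrinsics, pixels), "dist" ([k1, k2, p1, p2, k3] as OpenCV has them; the pictures are not rectified), "cam_to_world" (4x4, takes a point from camera to world coordinates). Camera axes: x right, y up, looking along -z (the intrinsics and any distortion apply to the point x, -y, -z); pixel columns grow to the right and rows downward; lengths in m; the calibration is good to about 2 mm. A picture is of the moment at which its call begins. There is no depth.
- arm.sign_off(): hands the job in, once; it reports no verdict.
The state is a dict: "time": time; "joint_pos": joint angles; "qvel": joint speeds; "joint_torque": joint torques, N m; "position": TCP position; "eef_rot": TCP orientation; "contact_force": force on the tool from outside, world axes, zero at the start; "ft_torque": the same for the moment, N m; "finger_gap": finger opening in m.
Only numpy, scipy, OpenCV 4.12 (cv2) and the standard library are available. Lean on these libraries where they do the work, as an engineer would, in place of code of your own. Each camera call takes 0.05 s, during which the arm holds its last target.

## Working session

There is one attempt and no reset: what is moved stays moved. The work goes in short steps, Python scripts to look and compute and a tool call to move; the robot and the scene stay as the last step left them, time stands still between calls to the robot, and variables do not carry over. Pictures are saved under pics/ and viewed, and the job is handed in when it is done.

Besides the shell and the picture viewer there is one more tool, called after ">>>" as name(argument=value, ...) on one line, values as JSON. drive_tool: Moves the arm, as the interface text tells. Its arguments: {"type":"object","properties":{"rows":{"type":"string"}},"required":["rows"]}

```bash
mkdir -p pics; ls; cat > h.py <<'E'
import numpy as np, cv2
from bench import arm
from scipy.spatial.transform import Rotation as R
def grab(name,tag):
    c=arm.camera(name); cv2.imwrite(f'pics/{tag}.png',cv2.cvtColor(np.asarray(c['pixels']),cv2.COLOR_RGB2BGR)); np.savez(f'pics/{tag}.npz',**{k:np.asarray(v) for k,v in c.items()}); return c
def ray(c,px):
    p=cv2.undistortPoints(np.array([[px]],float),np.asarray(c['mtx'],float),np.asarray(c['dist'],float))[0,0]
    T=np.asarray(c['cam_to_world']); d=T[:3,:3]@np.array([p[0],-p[1],-1.0]); return T[:3,3],d/np.linalg.norm(d)
def onz(c,px,z):
    o,d=ray(c,px); return o+d*(z-o[2])/d[2]
def proj(c,P):
    T=np.asarray(c['cam_to_world']); q=(np.atleast_2d(P)-T[:3,3])@T[:3,:3]; q=q*[1,-1,-1]
    return cv2.projectPoints(q.reshape(-1,1,3),np.zeros(3),np.zeros(3),np.asarray(c['mtx'],float),np.asarray(c['dist'],float))[0][:,0]
def tri(c1,p1,c2,p2):
    o1,d1=ray(c1,p1);o2,d2=ray(c2,p2)
    t=np.linalg.lstsq(np.c_[d1,-d2],o2-o1,rcond=None)[0]; a=o1+t[0]*d1;b=o2+t[1]*d2
    return (a+b)/2,np.linalg.norm(a-b)
def load(tag): return dict(np.load(f'pics/{tag}.npz'))
E
python3 - <<'E'
from h import *
for n in('scene','top'):
    c=grab(n,n+'0'); print(n,c['mtx'],c['dist'],np.round(c['cam_to_world'],3))
    im=cv2.imread(f'pics/{n}0.png'); 
print(arm.observe())
E
```

```text
pics
scene [[505.26688523   0.         281.27580058]
 [  0.         505.26688523 205.00637277]
 [  0.           0.           1.        ]] [-0.15036657  0.          0.          0.          0.        ] [[ 0.536  0.495 -0.684 -0.219]
 [-0.844  0.316 -0.433 -0.663]
 [ 0.002  0.809  0.587  0.682]
 [ 0.     0.     0.     1.   ]]
top [[474.51420862   0.         282.82613906]
 [  0.         474.51420862 215.10099525]
 [  0.           0.           1.        ]] [-0.05767317  0.          0.          0.          0.        ] [[ 0.019  0.989 -0.15   0.321]
 [-1.     0.017 -0.011 -0.251]
 [-0.009  0.15   0.989  0.984]
 [ 0.     0.     0.     1.   ]]
{'time': 0.1, 'joint_pos': array([-1.14339791e+00,  3.53588646e-01,  1.63407833e+00, -3.24221017e-06,
        1.15518403e+00, -2.38329618e-03]), 'qvel': array([ 0.00135442, -0.00194055, -0.00089308, -0.00152024, -0.00158878,
        0.00164368]), 'joint_torque': array([ 2.83155696e-04, -6.06356120e+01, -3.42821181e+01,  5.10936650e-05,
        3.97317795e-03,  5.96646231e-06]), 'position': array([ 0.26023379, -0.56772858,  0.20152273]), 'eef_rot': array([ 9.76999341e-01,  2.13241393e-01, -1.34150947e-04, -6.14714798e-04]), 'contact_force': array([-0.54958618, -0.62370911,  0.13694218]), 'ft_torque': array([-0.00260071,  0.05251585, -0.05852158]), 'finger_gap': 0.08539238344937536}
```

View pics/scene0.png

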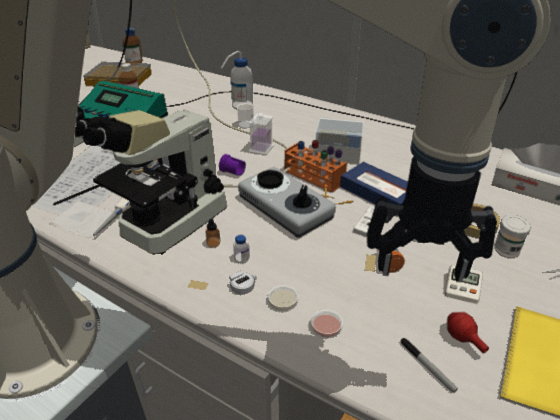

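View pics/top0.png

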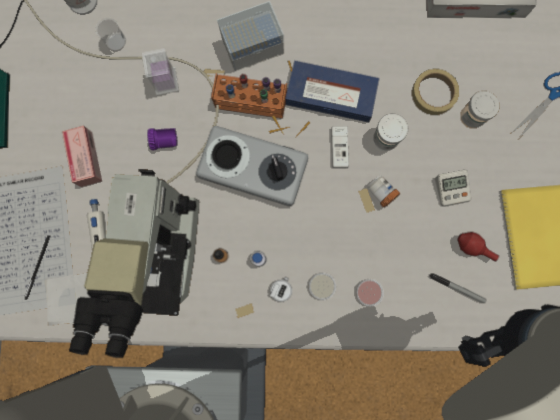

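The top view shows the fallen jar at about (382,190), big_jar behind it at (391,131), the mixer cup at (227,155) and the knob at (279,169). The purple decoy is at (162,138). In the scene view the gripper partly hides the jar. I'll zoom in next.

```bash
python3 - <<'E'
import cv2,numpy as np
t=cv2.imread('pics/top0.png'); s=cv2.imread('pics/scene0.png')
a=cv2.resize(t[100:220,330:430],None,fx=4,fy=4,interpolation=cv2.INTER_CUBIC)
b=cv2.resize(t[115:215,190:315],None,fx=4.5,fy=4.5,interpolation=cv2.INTER_CUBIC)
cv2.imwrite('pics/z1.png',a);cv2.imwrite('pics/z2.png',b)
c=cv2.resize(s[160:240,230:345],None,fx=6,fy=6,interpolation=cv2.INTER_CUBIC);cv2.imwrite('pics/z3.png',c)
E
```

```text
(no output)
```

View pics/z1.png

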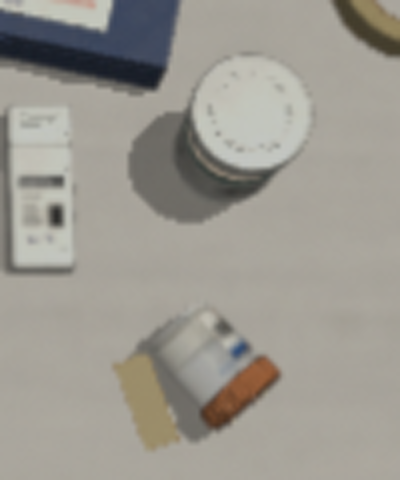

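View pics/z2.png

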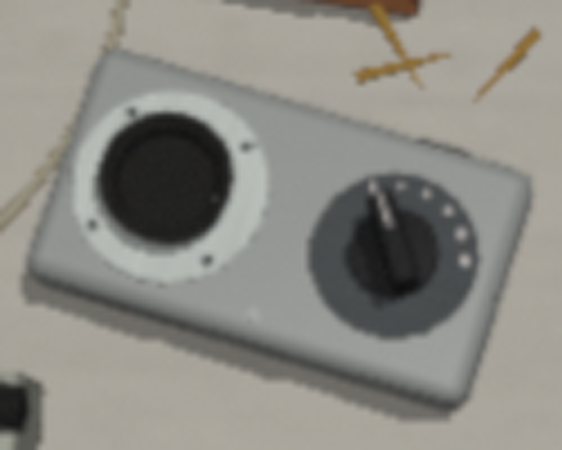

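View pics/z3.png

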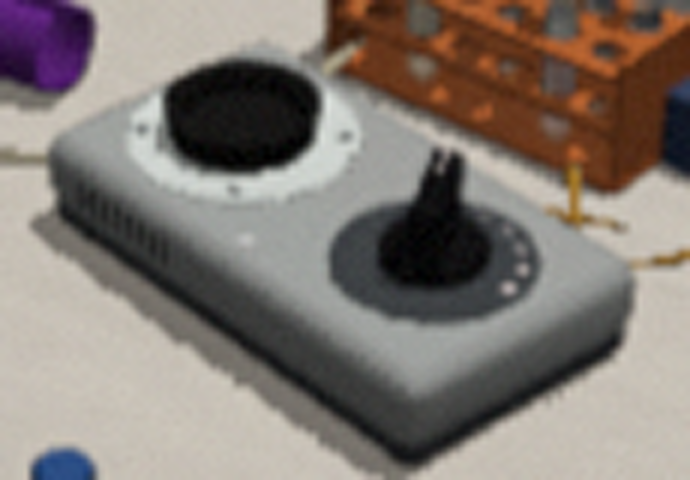

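```bash
cat > m.py <<'E'
from h import *
c=load('top0'); im=c['pixels']; hsv=cv2.cvtColor(im,cv2.COLOR_RGB2HSV); V=hsv[...,2]
def blob(mask,near,rad):
    m=np.zeros_like(V); cv2.circle(m,near,rad,255,-1); mask=(mask&(m>0)).astype(np.uint8)
    n,l,st,ce=cv2.connectedComponentsWithStats(mask); i=1+np.argmax(st[1:,4]); mm=(l==i).astype(np.uint8)
    cs,_=cv2.findContours(mm,cv2.RETR_EXTERNAL,cv2.CHAIN_APPROX_NONE); k=max(cs,key=cv2.contourArea)
    return mm,cv2.convexHull(k)
def world(k,z): return np.array([onz(c,p[0].astype(float),z)[:2] for p in k])
def circ(P):
    A=np.c_[2*P,np.ones(len(P))]; s=np.linalg.lstsq(A,(P**2).sum(1),rcond=None)[0]; return s[:2],np.sqrt(s[2]+s[:2]@s[:2])
_,k=blob(V<75,(227,154),26); P=world(k,.061); print('rim',circ(P))
print(V[155,205:255],V[169,255:305])
_,k=blob(V>190,(227,156),26); P=world(k,.045); print('white ring',circ(P))
_,k=blob(V<115,(278,171),22); P=world(k,.045); print('dial',circ(P))
E
python3 m.py
```

```text
rim (array([ 0.58333921, -0.12483879]), np.float64(0.02948113628080645))
[139 160 184 188 186 159 105  58  35  33  27  29  33  33  35  34  35  35
  35  35  34  35  34  33  34  33  34  36  35  34  35  34  29  25  30  43
  98 160 184 187 187 187 189 188 168 152 150 150 150 150] [152 151 149 118  86  78  79  78  78  78  79  73  54  41  35  29  28  27
  26  21  27  36  41  40  38  35  39  43  43  42  42  47  67  75  79  80
  81  83  81  79  87 134 153 155 154 149 141 134 120 110]Traceback (most recent call last):
  File "m.py", line 13, in <module>
    _,k=blob(V>190,(227,156),26); P=world(k,.045); print('white ring',circ(P))
        ~~~~^^^^^^^^^^^^^^^^^^^^
  File "m.py", line 5, in blob
    n,l,st,ce=cv2.connectedComponentsWithStats(mask); i=1+np.argmax(st[1:,4]); mm=(l==i).astype(np.uint8)
                                                          ~~~~~~~~~^^^^^^^^^^
    return _wrapfunc(a, 'argmax', axis=axis, out=out, **kwds)
    return bound(*args, **kwds)
ValueError: attempt to get argmax of an empty sequence
```

```bash
sed -i '/V>190/,$d;/^print(V/d' m.py; cat >> m.py <<'E'
camxy=c['cam_to_world'][:2,3]
def farfit(P,r):
    ctr,_=circ(P); u=ctr-camxy; u/=np.linalg.norm(u)
    Q=P[((P-ctr)@u)>0.0]
    from scipy.optimize import least_squares
    return least_squares(lambda s:np.linalg.norm(Q-s,axis=1)-r,ctr).x, len(Q)
_,k=blob(V<110,(227,154),26); P=world(k,.061); print('rim far fixed r',farfit(P,.0315))
_,k=blob(V>168,(227,156),26); P=world(k,.0455); cr=circ(P);print('white ring',cr)
_,k=blob(V<110,(278,171),22); P=world(k,.0455); cd=circ(P);print('dial',cd)
d=cr[0]-cd[0]; print('base',np.linalg.norm(d))
ax=np.degrees(np.arctan2(d[1],d[0]))-90; print('mixer yaw',ax)
# pointer
for px in [(272.8,156.7)]: print('pointer',onz(c,px,.081))
# housing
m,k=blob(V>120,(252,165),1) if 0 else (None,None)
# lid / jar
h=hsv; m,k=blob((h[...,0]<15)&(h[...,1]>110),(385,190),25); print('lid area',m.sum(),cv2.minAreaRect(k),np.argwhere(m).mean(0)[::-1])
print(hsv[175:205:3,360:402:3].tolist()) if 0 else None
E
python3 m.py
```

```text
rim (array([ 0.58333921, -0.12483879]), np.float64(0.02948113628080645))
rim far fixed r (array([ 0.58279124, -0.12485321]), 10)
white ring (array([ 0.58443167, -0.12506159]), np.float64(0.04410254888458612))
dial (array([ 0.55352374, -0.22718314]), np.float64(0.03746786815832421))
base 0.10669634505845879
mixer yaw -16.838871749130973
pointer [ 0.57397529 -0.21900736  0.081     ]
lid area 129 ((389.50006103515625, 198.00001525878906), (6.363960266113281, 20.50609588623047), 45.0) [389.56589147 197.60465116]
```

```bash
python3 - <<'E'
import cv2,numpy as np
t=cv2.imread('pics/top0.png')
a=cv2.resize(t[165:215,352:412],None,fx=12,fy=12,interpolation=cv2.INTER_CUBIC)
a=cv2.convertScaleAbs(a,alpha=1.3,beta=-40)
for i in range(0,60,10):
    cv2.putText(a,str(352+i),(i*12,10),0,.4,(0,0,255));cv2.line(a,(i*12,0),(i*12,600),(0,0,255),1)
for i in range(0,50,10):
    cv2.putText(a,str(165+i),(0,i*12+10),0,.4,(0,0,255));cv2.line(a,(0,i*12),(720,i*12),(0,0,255),1)
cv2.imwrite('pics/z4.png',a)
E
```

```text
(no output)
```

View pics/z4.png

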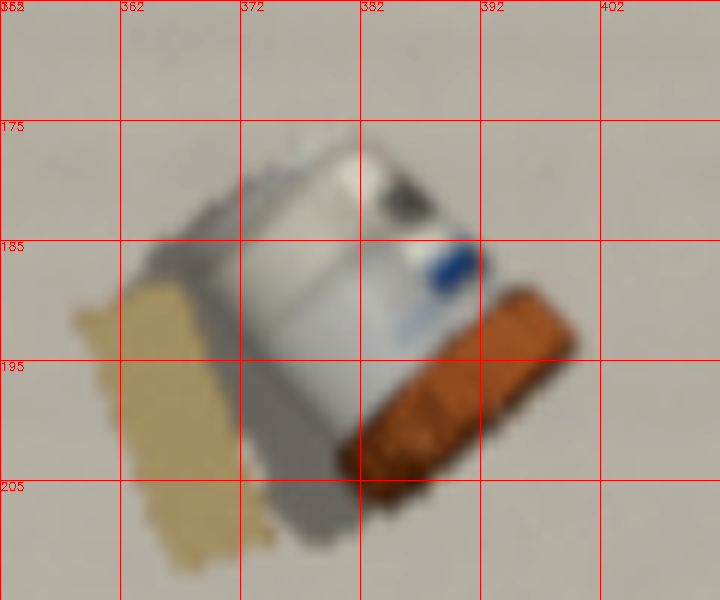

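```bash
python3 - <<'E'
from h import *
c=load('top0')
f=lambda u,v,z=.0225: onz(c,(352+(u+.5)/12-.5,165+(v+.5)/12-.5),z)[:2]
ru,rl,lu,ll=f(533,285),f(578,345),f(335,460),f(385,515)
print('lid w',np.linalg.norm(ru-lu),np.linalg.norm(rl-ll),'thick',np.linalg.norm(ru-rl),np.linalg.norm(lu-ll))
for a,b in((ru,lu),(rl,ll)):
    d=a-b; print('edge perp heading',np.degrees(np.arctan2(d[1],d[0]))+90)
for a,b in((ru,rl),(lu,ll),(f(370,140),f(490,260)),(f(205,265),f(345,440))):
    d=a-b; print('side heading',np.degrees(np.arctan2(d[1],d[0])))
lc=(ru+rl+lu+ll)/4; print('lid centre',lc)
for n,z,p in(('bigjar',.072,(391,128)),('mailer?',.016,(340,147)),('oil',.068,(220,255)),('stain',.056,(258,258)),('tally',.02,(281,291)),('dA',.014,(321,287)),('dB',.014,(369,293)),('purple',.02,(162,138))): print(n,onz(c,p,z)[:2])
c2=load('scene0'); print(proj(c2,[*lc,.0225]))
im=c2['pixels']; h=cv2.cvtColor(im,cv2.COLOR_RGB2HSV)
m=((h[...,2]>165)&(h[...,1]<40)).astype(np.uint8)
M=np.zeros_like(m);cv2.circle(M,(271,184),38,1,-1);m&=M
n,l,st,ce=cv2.connectedComponentsWithStats(m);i=1+np.argmax(st[1:,4]);k=max(cv2.findContours((l==i).astype(np.uint8),0,1)[0],key=cv2.contourArea)
print(st[i],circ:=cv2.minEnclosingCircle(np.array([onz(c2,p[0].astype(float),.0455)[:2]*1000 for p in k],np.float32)))
E
```

```text
lid w 0.04670781780786653 0.04538989300605497 thick 0.012886081192701706 0.012674865776780824
edge perp heading 42.060291063859204
edge perp heading 41.881489102536825
side heading 36.10334782755991
side heading 41.97356463739221
side heading 44.485277675468915
side heading 38.200849359274464
lid centre [ 0.50679508 -0.46006469]
bigjar [ 0.64018791 -0.45448316]
mailer? [ 0.61572314 -0.35814393]
oil [ 0.38017192 -0.12072538]
stain [ 0.37650049 -0.19365966]
tally [ 0.31326086 -0.23937908]
dA [ 0.32268458 -0.32008636]
dB [ 0.31224842 -0.4172599 ]
purple [0.62869893 0.01948926]
[[392.91091257 261.80598826]]
[ 233  146   58   48 1134] ((633.2684326171875, -88.30620574951172), 107.01606750488281)
```

```bash
cat >> h.py <<'E'
def state(): 
    s=arm.observe(); return np.array(s['position']),R.from_quat(s['eef_rot']),s
def plan(pt,Rt,n=8,jaw=100,used=None):
    p,r,s=state(); rv=(r.inv()*Rt).as_rotvec(); out=[]
    step=rv/n; dp=(np.asarray(pt)-p)/n
    for i in range(n):
        ri=r*R.from_rotvec(step*i); t=ri.inv().apply(dp)*1000
        out.append(' '.join([str(jaw)]+['%.1f'%v for v in t]+['%.2f'%v for v in np.degrees(step)]))
    print('; '.join(out)); print('per row mm %.1f deg %.1f'%(np.linalg.norm(dp)*1000,np.degrees(np.linalg.norm(step))))
def rot(x,z):
    y=np.cross(z,x); return R.from_matrix(np.c_[x,y,z])
Z=np.array([0,0,1.])
def hd(deg): return np.array([np.cos(np.radians(deg)),np.sin(np.radians(deg)),0])
def pickR(head=41.5,al=45):
    e=hd(head);a=np.radians(al); return rot(np.cos(a)*e+np.sin(a)*Z, np.sin(a)*e-np.cos(a)*Z)
def placeR(head,al=45):
    e=hd(head);a=np.radians(al); return rot(-np.sin(a)*e-np.cos(a)*Z, np.cos(a)*e-np.sin(a)*Z)
LID=np.array([.507,-.460,.0235])
def rep():
    p,r,s=state(); print('t',s['time'],'p',np.round(p,4),'j',np.round(s['joint_pos'],3),'F',np.round(s['contact_force'],1),'T',np.round(s['ft_torque'],2),'gap',round(s['finger_gap'],4)); print('axes',np.round(r.as_matrix(),3).tolist())
E
python3 -c "
from h import *
r=pickR(); z=r.as_matrix()[:,2]; plan(LID+z*.015-z*.1,r)"
```

```text
100 26.5 2.8 14.7 0.82 5.58 -2.00; 100 24.8 3.9 17.2 0.82 5.58 -2.00; 100 22.8 5.0 19.4 0.82 5.58 -2.00; 100 20.7 6.1 21.5 0.82 5.58 -2.00; 100 18.2 7.1 23.3 0.82 5.58 -2.00; 100 15.6 8.0 24.8 0.82 5.58 -2.00; 100 12.9 8.9 26.1 0.82 5.58 -2.00; 100 9.9 9.7 27.1 0.82 5.58 -2.00
per row mm 30.4 deg 6.0
```

>>> drive_tool(rows="100 26.5 3 15 0.8 5.6 -2; 100 25 4 17 0.8 5.6 -2; 100 23 5 19 0.8 5.6 -2; 100 21 6 21 0.8 5.6 -2; 100 18 7 23 0.8 5.6 -2; 100 16 8 25 0.8 5.6 -2; 100 13 9 26 0.8 5.6 -2; 100 10 10 27 0.8 5.6 -2")

```text
time: 1.1
position: [0.4694, -0.4973, 0.0851]
eef_rot: [0.858, 0.33, 0.37, -0.137]
contact_force: [-0.9, 0.3, -0.1]
finger_gap: 0.0854
```

```bash
python3 -c "
from h import *
rep()
grab('top','top1');grab('scene','scene1')
r=pickR(); z=r.as_matrix()[:,2]; plan(LID+z*.015-z*.1,r)"
```

```text
t 1.1 p [ 0.4694 -0.4973  0.0851] j [-1.196  0.755  1.526  0.784  1.305 -0.752] F [-0.9  0.3 -0.1] T [-0.2   0.26 -0.02] gap 0.0854
axes [[0.509, 0.667, 0.544], [0.465, -0.745, 0.478], [0.724, 0.01, -0.689]]
100 -0.5 -0.1 -0.9 -0.01 -0.18 0.05; 100 -0.5 -0.1 -0.9 -0.01 -0.18 0.05; 100 -0.5 -0.1 -0.9 -0.01 -0.18 0.05; 100 -0.5 -0.1 -0.9 -0.01 -0.18 0.05; 100 -0.5 -0.1 -0.9 -0.01 -0.18 0.05; 100 -0.5 -0.1 -0.9 -0.01 -0.18 0.05; 100 -0.5 -0.1 -0.9 -0.01 -0.18 0.05; 100 -0.5 -0.1 -0.9 -0.01 -0.18 0.05
per row mm 1.0 deg 0.2
```

```bash
python3 - <<'E'
import cv2,numpy as np
t=cv2.imread('pics/top1.png')[120:270,330:480]; s=cv2.imread('pics/scene1.png')[160:310,310:500]
cv2.imwrite('pics/z5.png',np.hstack([cv2.resize(t,(380,380)),cv2.resize(s,(418,380))][:2])[:, :800])
E
```

```text
(no output)
```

View pics/z5.png

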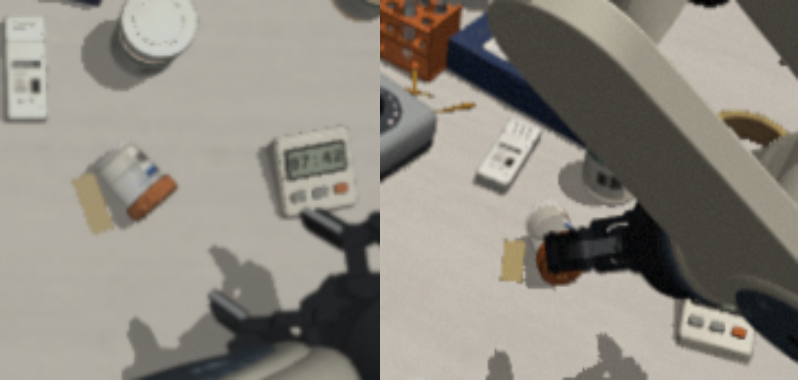

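>>> drive_tool(rows="100 -2 0 8 0 -0.7 0; 100 -1 0 8 0 -0.7 0.4; 100 -1 0 8 0 0 0; 100 0 0 8 0 0 0; 100 0 0 8 0 0 0; 100 0 0 8 0 0 0; 100 0 0 8 0 0 0; 100 0 0 5 0 0 0")

```text
time: 2.2
position: [0.5002, -0.4684, 0.0358]
eef_rot: [0.865, 0.328, 0.355, -0.134]
contact_force: [-0.8, 0.5, 0.5]
finger_gap: 0.0853
```

```bash
python3 - <<'E'
from h import *
rep()
grab('top','top2')
r=pickR(); z=r.as_matrix()[:,2]; plan(LID+z*.015,r)
t=cv2.imread('pics/top2.png')[150:250,340:480]
cv2.imwrite('pics/z6.png',cv2.resize(t,None,fx=5.5,fy=5.5,interpolation=2))
E
```

```text
t 2.2 p [ 0.5002 -0.4684  0.0358] j [-1.129  0.791  1.572  0.812  1.192 -0.76 ] F [-0.8  0.5  0.5] T [-0.21  0.23 -0.02] gap 0.0853
axes [[0.533, 0.662, 0.527], [0.473, -0.749, 0.464], [0.702, 0.002, -0.712]]
100 -0.1 -0.2 3.8 0.01 0.05 0.00; 100 -0.1 -0.2 3.8 0.01 0.05 0.00; 100 -0.1 -0.2 3.8 0.01 0.05 0.00; 100 -0.1 -0.2 3.8 0.01 0.05 0.00; 100 -0.1 -0.2 3.8 0.01 0.05 0.00; 100 -0.1 -0.2 3.8 0.01 0.05 0.00; 100 -0.1 -0.2 3.8 0.01 0.05 0.00; 100 -0.1 -0.2 3.8 0.01 0.05 0.00
per row mm 3.8 deg 0.1
```

View pics/z6.png

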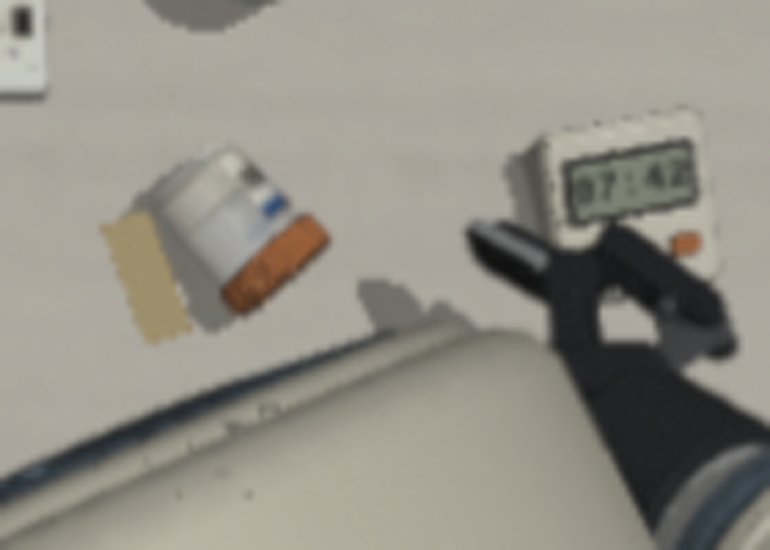

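```bash
python3 - <<'E'
from h import *
c=load('top2');p,r,s=state()
for P in ([0,.0427,0],[0,.0427,-.013],[0,.0427,-.02],[0,0,0]): print(P,(proj(c,p+r.apply(P))-[340,150])*5.5)
print((proj(c,LID)-[340,150])*5.5)
E
```

```text
[0, 0.0427, 0] [[386.43739214 201.54755259]]
[0, 0.0427, -0.013] [[409.61870412 214.7897499 ]]
[0, 0.0427, -0.02] [[422.29914504 222.03632839]]
[0, 0, 0] [[302.16111941 274.86284694]]
[[273.80197328 262.73060569]]
```

```bash
python3 - <<'E'
from h import *
c=load('scene0');p=np.array([0.26023379,-0.56772858,0.20152273]);r=R.from_quat([9.76999341e-01,2.13241393e-01,-1.34150947e-04,-6.14714798e-04])
for P in ([0,.0427,0],[0,-.0427,0],[0,.0427,-.013],[0,-.0427,-.013],[0,.0427,-.03],[0,-.0427,-.03],[0,0,0]): print(P,proj(c,p+r.apply(P)))
t=cv2.imread('pics/scene0.png')[190:310,350:510]
cv2.imwrite('pics/z7.png',cv2.resize(t,None,fx=5,fy=5,interpolation=2))
E
```

```text
[0, 0.0427, 0] [[447.90832521 300.39330691]]
[0, -0.0427, 0] [[383.05219642 294.85028851]]
[0, 0.0427, -0.013] [[449.99592093 293.43541611]]
[0, -0.0427, -0.013] [[384.34341223 287.84554259]]
[0, 0.0427, -0.03] [[452.78672212 284.06495839]]
[0, -0.0427, -0.03] [[386.07053846 278.41227211]]
[0, 0, 0] [[415.5409662 297.6859041]]
```

View pics/z7.png

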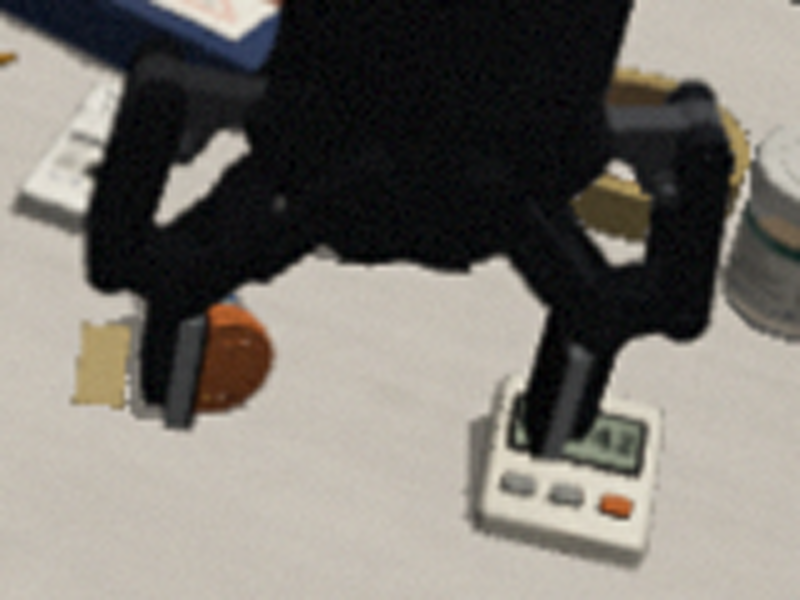

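>>> drive_tool(rows="60 0 0 -10 0 0 0; 60 0 0 -10 0 0 0; 60 0 0 -10 0 0 0; 60 0 0 -10 0 0 0; 60 0 0 -10 0 0 0; 60 0 0 -10 0 0 0; 60 0 0 0 0 0 0; 60 0 0 0 0 0 0")

```text
time: 3.25
position: [0.4659, -0.4995, 0.0825]
eef_rot: [0.865, 0.328, 0.355, -0.133]
contact_force: [-0.9, 0.3, -1.0]
finger_gap: 0.0514
```

```bash
python3 - <<'E'
from h import *
rep(); p,r,s=state();g=s['finger_gap']/2
c=grab('top','top3');c2=grab('scene','scene3')
t=cv2.imread('pics/top3.png')[150:280,360:500]; u=cv2.imread('pics/scene3.png')[180:300,350:490]
cv2.imwrite('pics/z8.png',cv2.resize(t,None,fx=5,fy=4.5*5/4.5,interpolation=2)[:600])
cv2.imwrite('pics/z9.png',cv2.resize(u,None,fx=5,fy=5,interpolation=2))
for P in ([0,g,0],[0,-g,0],[0,g,-.02],[0,-g,-.02],[0,g,-.035],[0,-g,-.035],[0,0,0]): print(P,(proj(c,p+r.apply(P))-[360,150])*5,(proj(c2,p+r.apply(P))-[350,180])*5)
E
```

```text
t 3.25 p [ 0.4659 -0.4995  0.0825] j [-1.191  0.744  1.531  0.761  1.283 -0.728] F [-0.9  0.3 -1. ] T [-0.22  0.28 -0.03] gap 0.0514
axes [[0.533, 0.661, 0.528], [0.473, -0.75, 0.462], [0.701, 0.003, -0.713]]
[0, 0.025714558658404697, 0] [[333.71248491 274.32628389]] [[362.7613347  381.27469567]]
[0, -0.025714558658404697, 0] [[236.2790714  359.83122531]] [[227.72825709 397.67951778]]
[0, 0.025714558658404697, -0.02] [[369.44703211 295.66907346]] [[384.25949217 377.15111673]]
[0, -0.025714558658404697, -0.02] [[270.59586389 382.78135269]] [[246.60946301 393.90743046]]
[0, 0.025714558658404697, -0.035] [[397.03793127 312.1602919 ]] [[400.99067305 373.93491378]]
[0, -0.025714558658404697, -0.035] [[297.10106028 400.51680977]] [[261.31807642 390.96384803]]
[0, 0, 0] [[285.18015425 316.94284089]] [[295.70620048 389.46251529]]
```

View pics/z8.png

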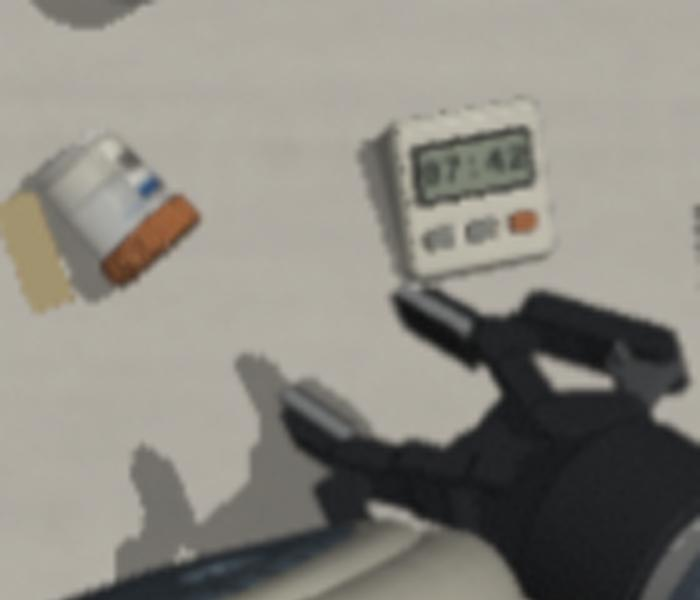

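View pics/z9.png

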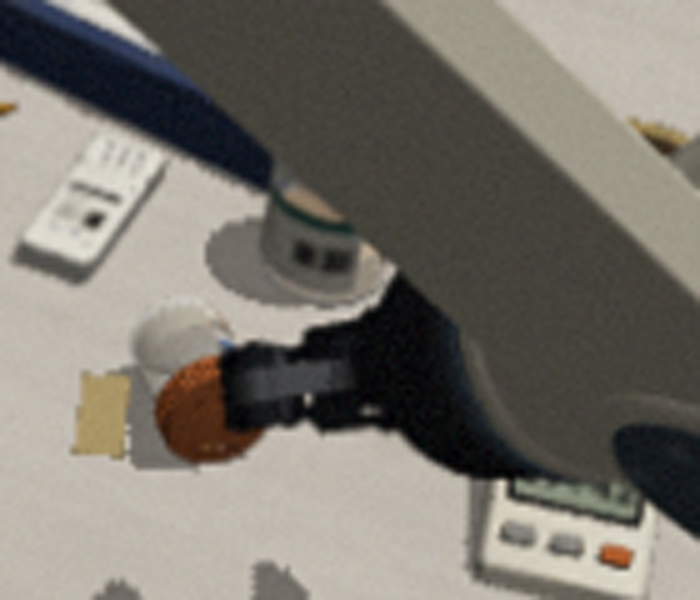

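```bash
python3 - <<'E'
from h import *
c=load('top3');c2=load('scene3');p,r,s=state()
f=lambda u,v:(360+(u+.5)/5-.5,150+(v+.5)/5-.5)
g=lambda u,v:(350+(u+.5)/5-.5,180+(v+.5)/5-.5)
for a,b in (((285,388),(226,347)),((285,388),(226,430)),((285,388),(226,388)),((285,388),(244,360))):
    P,e=tri(c,f(*a),c2,g(*b)); print(P,e,'tool',np.round(r.inv().apply(P-p)*1000,1))
# check calibration between views: timer corners, big jar etc
for a,b in (((413,280),None),):
    print(onz(c,f(413,285),.0))
for z in (0,):
    print('patch corners top',onz(c,f(45,312),z),onz(c,f(0,205),z),'scene',onz(c2,g(122,458),z),onz(c2,g(75,452),z),onz(c2,g(83,373),z),onz(c2,g(130,376),z), 'top other',onz(c,f(74,297),z),onz(c,f(30,190),z))
E
```

```text
[ 0.43194455 -0.48374028  0.12219558] 0.007466080323489542 tool [ 17.1 -34.1 -39.2]
[ 0.43510952 -0.49105433  0.08575964] 0.0134038144640026 tool [-10.2 -26.6 -14.9]
[ 0.43349239 -0.48730181  0.10442241] 0.010368716086523684 tool [  3.8 -30.5 -27.3]
[ 0.43408659 -0.48774865  0.11591531] 0.0024057569000344634 tool [ 12.  -29.7 -35.4]
[ 0.49459946 -0.57608579  0.        ]
patch corners top [ 0.48031958 -0.41998557  0.        ] [ 0.52582971 -0.40132946  0.        ] scene [ 0.48616853 -0.43185238  0.        ] [ 0.4794678 -0.4146306  0.       ] [ 0.52393934 -0.39752968  0.        ] [ 0.53250177 -0.41467177  0.        ] top other [ 0.48692294 -0.43226652  0.        ] [ 0.53253812 -0.41409868  0.        ]
```

>>> drive_tool(rows="0 0 0 -3 0 0 0; 0 0 0 0 0 0 0; 0 0 0 0 0 0 0; 0 0 0 0 0 0 0; 0 0 0 0 0 0 0; 0 0 0 0 0 0 0; 0 0 0 0 0 0 0; 0 0 0 0 0 0 0")

```text
time: 4.35
position: [0.4646, -0.5, 0.0839]
eef_rot: [0.865, 0.328, 0.355, -0.133]
contact_force: [0.1, 0.7, 0.2]
finger_gap: 0.0005
```

```bash
python3 - <<'E'
from h import *
rep(); p,r,s=state();g=s['finger_gap']/2
c=grab('top','top4');c2=grab('scene','scene4')
t=cv2.imread('pics/top4.png')[170:270,380:460]; u=cv2.imread('pics/scene4.png')[210:290,380:460]
cv2.imwrite('pics/z8.png',np.hstack([cv2.resize(t,None,fx=5,fy=5,interpolation=2),cv2.resize(u,(400,500),interpolation=2)]))
for P in ([0,0,0],[0,0,-.02],[0,0,-.035],[.011,0,0],[.011,0,-.02]): print(P,(proj(c,p+r.apply(P))-[380,170])*5,(proj(c2,p+r.apply(P))-[380,210])*[5,6.25]+[400,0])
E
```

```text
t 4.35 p [ 0.4646 -0.5     0.0839] j [-1.193  0.743  1.529  0.759  1.288 -0.727] F [0.1 0.7 0.2] T [-0.23  0.25  0.06] gap 0.0005
axes [[0.533, 0.662, 0.527], [0.473, -0.749, 0.464], [0.702, 0.002, -0.712]]
[0, 0, 0] [[187.53333948 219.69887897]] [[546.30914743 298.66436119]]
[0, 0, -0.02] [[222.74037342 241.89001368]] [[566.67652637 293.72600738]]
[0, 0, -0.035] [[249.92926678 259.03823022]] [[582.53656245 289.87293746]]
[0.011, 0, 0] [[179.11077537 201.20864329]] [[541.93836656 260.36645985]]
[0.011, 0, -0.02] [[214.45272453 223.2504573 ]] [[562.18004905 254.59772988]]
```

View pics/z8.png

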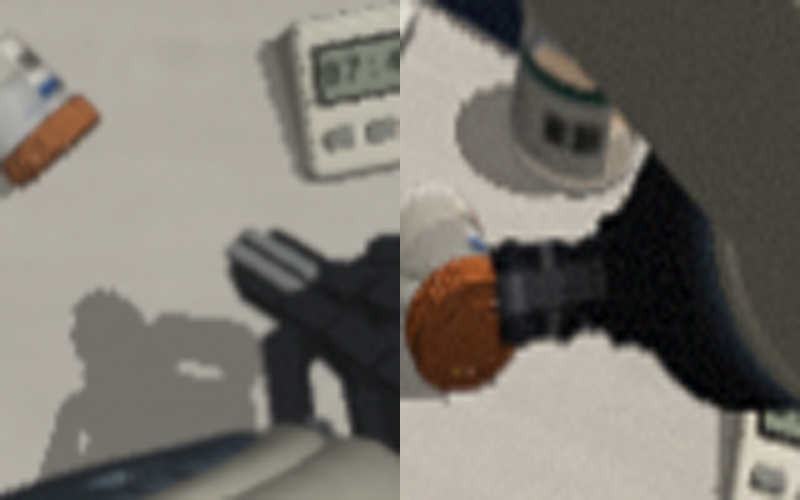

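```bash
python3 - <<'E'
from h import *
c=load('top4');c2=load('scene4');p,r,s=state()
f=lambda u,v:(380+(u+.5)/5-.5,170+(v+.5)/5-.5)
g=lambda u,v:(380+(u-400+.5)/5-.5,210+(v+.5)/6.25-.5)
for a,b in (((230,243),(500,248)),((229,258),(500,248)),((232,265),(500,290)),((235,275),(500,335)),((262,234),(552,243))):
    P,e=tri(c,f(*a),c2,g(*b)); print(P,e,'tool',np.round(r.inv().apply(P-p)*1000,1))
print('tool pts predicted if tips at 0: corner (.011,-.0145,0)')
for P in ([.011,-.0145,0],[-.011,-.0145,0],[.011,-.0145,-.03],[-.011,-.0145,-.03],[.011,.0145,-.03],[.011,-.008,-.03],[-.011,-.008,-.03]): print(P,(proj(c,p+r.apply(P))-[380,170])*5,(proj(c2,p+r.apply(P))-[380,210])*[5,6.25]+[400,0])
print(c['cam_to_world']-load('top0')['cam_to_world'])
E
```

```text
[ 0.44549539 -0.49517833  0.11914124] 0.02184398047523651 tool [ 16.7 -16.2 -32.9]
[ 0.44029794 -0.49510688  0.12241383] 0.018717320008416055 tool [ 16.3 -19.7 -37.9]
[ 0.43882477 -0.49873907  0.11025909] 0.020922222107665787 tool [  5.3 -18.  -31.7]
[ 0.43629834 -0.50266744  0.09769257] 0.02274366680516775 tool [ -6.8 -16.7 -25.9]
[ 0.450203   -0.50871545  0.12279492] 0.015812255723460143 tool [ 15.4  -2.9 -39.3]
tool pts predicted if tips at 0: corner (.011,-.0145,0)
[0.011, -0.0145, 0] [[151.40603052 225.57885998]] [[503.73648479 265.96225983]]
[-0.011, -0.0145, 0] [[168.56098774 261.987428  ]] [[512.38862775 342.91598918]]
[0.011, -0.0145, -0.03] [[204.25632057 259.63084245]] [[533.29982888 257.3835094 ]]
[-0.011, -0.0145, -0.03] [[221.01462898 296.4557571 ]] [[542.32817527 336.88455783]]
[0.011, 0.0145, -0.03] [[260.87535557 209.58038763]] [[611.72289774 245.74165507]]
[0.011, -0.008, -0.03] [[216.99158563 248.3798726 ]] [[550.98894725 254.76853285]]
[-0.011, -0.008, -0.03] [[233.54401141 285.34676343]] [[560.05288584 334.14105389]]
[[0. 0. 0. 0.]
 [0. 0. 0. 0.]
 [0. 0. 0. 0.]
 [0. 0. 0. 0.]]
```

```bash
python3 - <<'E'
from h import *
c=load('top0');c2=load('scene0')
for n,a,b in (('white',(483,104),(514,224)),('oil',(220,255),(213,224)),('stain',(258,258),(241,240)),('knobtip',(272.8,156.7),(304.5,185.5)),('ringdots',None,None)):
    if a: P,e=tri(c,a,c2,b); print(n,P,e)
E
python3 - <<'E'
import cv2,numpy as np
t=cv2.imread('pics/top4.png')[150:300,380:540];cv2.imwrite('pics/z10.png',cv2.resize(t,None,fx=4,fy=4,interpolation=2))
E
```

```text
white [ 0.69735248 -0.64572247  0.06699846] 0.0014830552314798262
oil [ 0.38139919 -0.11942391  0.05524259] 0.001309575824017597
stain [ 0.37678172 -0.19318062  0.04993334] 0.0002607231305605369
knobtip [ 0.57587704 -0.21887842  0.07446857] 0.0002529007048904333
```

View pics/top4.png

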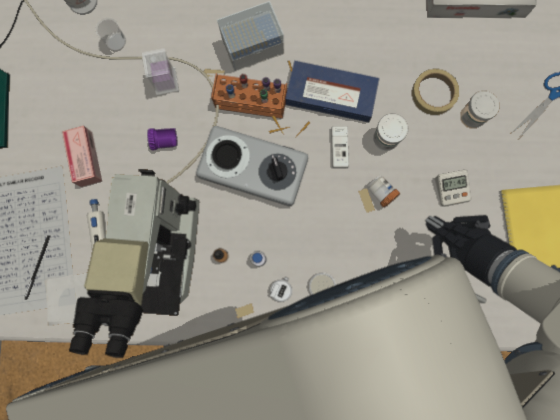

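View pics/scene4.png

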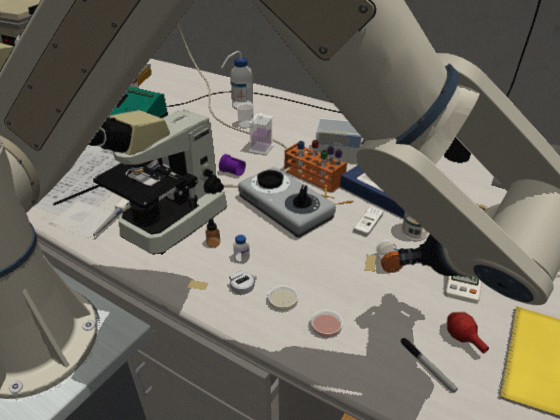

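>>> drive_tool(rows="0 -5.6 0 5.7 0 0 0; 0 -5.6 0 5.7 0 0 0; 0 -5.6 0 5.7 0 0 0; 0 -5.6 0 5.7 0 0 0; 0 -5.6 0 5.7 0 0 0; 0 -5.6 0 5.7 0 0 0; 0 -4 0 4 0 0 0; 0 -3 0 3 0 0 0")

```text
time: 5.45
position: [0.4645, -0.4997, 0.0213]
eef_rot: [0.865, 0.328, 0.355, -0.134]
contact_force: [-0.0, 0.4, 1.3]
finger_gap: 0.0
```

```bash
python3 - <<'E'
from h import *
rep(); p,r,s=state()
c=grab('top','top5');c2=grab('scene','scene5')
t=cv2.imread('pics/top5.png')[170:270,380:460]; u=cv2.imread('pics/scene5.png')[210:290,380:460]
cv2.imwrite('pics/z11.png',np.hstack([cv2.resize(t,None,fx=5,fy=5,interpolation=2),cv2.resize(u,(400,500),interpolation=2)]))
for P in ([0,0,0],[.011,0,0],[.011,0,-.035]): print(P,(proj(c,p+r.apply(P))-[380,170])*5,(proj(c2,p+r.apply(P))-[380,210])*[5,6.25]+[400,0])
E
```

```text
t 5.45 p [ 0.4645 -0.4997  0.0213] j [-1.193  0.827  1.535  0.779  1.224 -0.791] F [-0.   0.4  1.3] T [-0.29  0.24  0.  ] gap 0.0
axes [[0.534, 0.662, 0.526], [0.472, -0.749, 0.464], [0.702, 0.001, -0.712]]
[0, 0, 0] [[145.68846423 243.29930416]] [[519.10945345 455.85908208]]
[0.011, 0, 0] [[137.52229868 226.14303986]] [[515.08170749 418.98733257]]
[0.011, 0, -0.035] [[194.93998842 263.34532751]] [[548.67774338 415.09565144]]
```

View pics/z11.png

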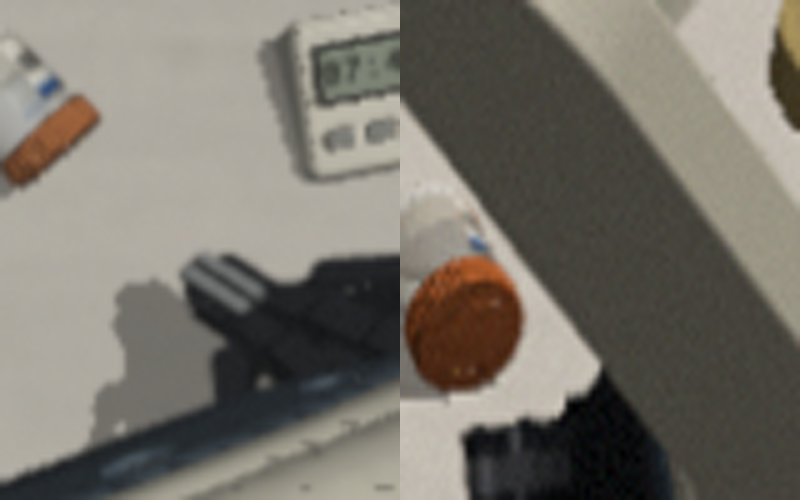

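>>> drive_tool(rows="0 -2.1 0 2.1 0 0 0; 0 -2.1 0 2.1 0 0 0; 0 -2.1 0 2.1 0 0 0; 0 -2.1 0 2.1 0 0 0; 0 -1.4 0 1.4 0 0 0; 0 -1.4 0 1.4 0 0 0; 0 -0.7 0 0.7 0 0 0; 0 0 0 0 0 0 0")

```text
time: 6.55
position: [0.4645, -0.5001, 0.0039]
eef_rot: [0.865, 0.328, 0.355, -0.134]
contact_force: [-0.1, -0.4, 0.4]
finger_gap: 0.0003
```

>>> drive_tool(rows="0 -2.1 0 2.1 0 0 0; 0 -1.4 0 1.4 0 0 0; 0 -1.4 0 1.4 0 0 0; 0 -1.4 0 1.4 0 0 0; 0 -1.4 0 1.4 0 0 0; 0 -0.7 0 0.7 0 0 0; 0 -0.7 0 0.7 0 0 0; 0 0 0 0 0 0 0")

```text
time: 7.55
position: [0.4645, -0.5002, -0.0098]
eef_rot: [0.865, 0.328, 0.355, -0.134]
contact_force: [-0.6, 0.0, -0.2]
finger_gap: 0.0
```

>>> drive_tool(rows="0 -0.7 0 0.7 0 0 0; 0 -0.7 0 0.7 0 0 0; 0 -0.7 0 0.7 0 0 0; 0 -0.7 0 0.7 0 0 0; 0 -0.7 0 0.7 0 0 0; 0 -0.7 0 0.7 0 0 0; 0 0 0 0 0 0 0; 0 0 0 0 0 0 0")

```text
time: 8.55
position: [0.4646, -0.5005, -0.0149]
eef_rot: [0.865, 0.328, 0.355, -0.133]
contact_force: [-0.1, -0.2, -0.3]
finger_gap: 0.0001
```

>>> drive_tool(rows="0 -0.7 0 0.7 0 0 0; 0 -0.7 0 0.7 0 0 0; 0 -0.7 0 0.7 0 0 0; 0 0 0 0 0 0 0; 0 -0.7 0 0.7 0 0 0; 0 0 0 0 0 0 0; 0 0 0 0 0 0 0; 0 0 0 0 0 0 0")

```text
time: 9.55
position: [0.4647, -0.5006, -0.0148]
eef_rot: [0.864, 0.328, 0.357, -0.134]
contact_force: [-1.6, -0.7, 4.1]
finger_gap: -0.0
```

```bash
python3 -c "
from h import *
r=pickR(); z=r.as_matrix()[:,2]; plan(LID-z*.043,r)"
```

```text
100 8.6 -0.3 -3.6 0.01 0.01 0.02; 100 8.6 -0.3 -3.6 0.01 0.01 0.02; 100 8.6 -0.3 -3.6 0.01 0.01 0.02; 100 8.6 -0.3 -3.6 0.01 0.01 0.02; 100 8.6 -0.3 -3.6 0.01 0.01 0.02; 100 8.6 -0.3 -3.6 0.01 0.01 0.02; 100 8.6 -0.3 -3.6 0.01 0.01 0.02; 100 8.6 -0.3 -3.6 0.01 0.01 0.02
per row mm 9.3 deg 0.0
```

>>> drive_tool(rows="0 8.6 -0.3 -3.6 0 0 0; 0 8.6 -0.3 -3.6 0 0 0; 100 8.6 -0.3 -3.6 0 0 0; 100 8.6 -0.3 -3.6 0 0 0; 100 8.6 -0.3 -3.6 0 0 0; 100 8.6 -0.3 -3.6 0 0 0; 100 8.6 -0.3 -3.6 0 0 0; 100 8.6 -0.3 -3.6 0 0 0")

```text
time: 10.55
position: [0.4859, -0.478, 0.0583]
eef_rot: [0.864, 0.329, 0.357, -0.134]
contact_force: [0.2, -0.3, -0.3]
finger_gap: 0.0853
```

```bash
python3 - <<'E'
from h import *
rep(); p,r,s=state()
c=grab('top','top6');c2=grab('scene','scene6')
t=cv2.imread('pics/top6.png')[160:260,360:460]; u=cv2.imread('pics/scene6.png')[210:290,370:450]
cv2.imwrite('pics/z12.png',np.hstack([cv2.resize(t,(400,400),interpolation=2),cv2.resize(u,(400,400),interpolation=2)]))
for P in ([.011,.0427,-.036],[.011,-.0427,-.036]): print(P,(proj(c,p+r.apply(P))-[360,160])*4,(proj(c2,p+r.apply(P))-[370,210])*5+[400,0])
plan(LID+r.as_matrix()[:,2]*.047,pickR())
E
```

```text
t 10.55 p [ 0.4859 -0.478   0.0583] j [-1.155  0.765  1.563  0.794  1.232 -0.75 ] F [ 0.2 -0.3 -0.3] T [-0.2   0.33  0.02] gap 0.0853
axes [[0.529, 0.663, 0.529], [0.472, -0.748, 0.466], [0.705, 0.003, -0.709]]
[0.011, 0.0427, -0.036] [[277.29023059 139.33325874]] [[691.25105053 186.75768944]]
[0.011, -0.0427, -0.036] [[146.83606009 254.11771224]] [[467.55591049 213.59249306]]
100 -0.7 -0.0 11.5 0.02 0.02 0.03; 100 -0.7 -0.0 11.5 0.02 0.02 0.03; 100 -0.7 -0.0 11.5 0.02 0.02 0.03; 100 -0.7 -0.0 11.5 0.02 0.02 0.03; 100 -0.7 -0.0 11.5 0.02 0.02 0.03; 100 -0.7 -0.0 11.5 0.02 0.02 0.03; 100 -0.7 -0.0 11.5 0.02 0.02 0.03; 100 -0.7 -0.0 11.5 0.02 0.02 0.03
per row mm 11.5 deg 0.0
```

View pics/z12.png

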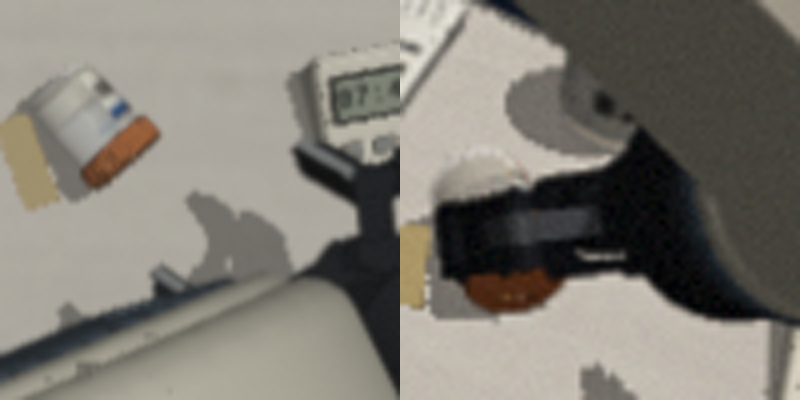

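```bash
python3 - <<'E'
from h import *
c=load('top6');p,r,s=state();M=r.as_matrix()
a=(360+227.5/4-.5,160+210.5/4-.5)
for z in (.095,.1):
    P=onz(c,a,z); print(P,'tool rel tcp',r.inv().apply(P-p)*1000)
P=onz(c,(360+122.5/4-.5,160+152.5/4-.5),.0235);print('lid now',P,'tool rel tcp',r.inv().apply(P-p)*1000)
print(r.inv().apply(LID-p)*1000)
E
```

```text
[ 0.46632454 -0.49481579  0.095     ] tool rel tcp [  7.12500109  -0.79279323 -43.74383926]
[ 0.46550913 -0.49344556  0.1       ] tool rel tcp [ 10.86777947  -2.33499962 -47.0838448 ]
lid now [ 0.50731534 -0.46071441  0.0235    ] tool rel tcp [-5.50078708  0.54990955 44.54085001]
[-5.32942573 -0.19381308 44.70620678]
```

>>> drive_tool(rows="100 -2 0 10 0 0 0; 100 -2 0 10 0 0 0; 100 -1 0 10 0 0 0; 100 0 0 10 0 0 0; 100 0 0 10 0 0 0; 100 0 0 10 0 0 0; 100 0 0 10 0 0 0; 100 0 0 8 0 0 0")

```text
time: 11.65
position: [0.527, -0.4413, -0.0058]
eef_rot: [0.864, 0.328, 0.357, -0.134]
contact_force: [0.3, -0.3, 0.6]
finger_gap: 0.0857
```

```bash
python3 - <<'E'
from h import *
rep(); p,r,s=state()
c=grab('top','top7');c2=grab('scene','scene7')
t=cv2.imread('pics/top7.png')[150:250,350:450]; u=cv2.imread('pics/scene7.png')[220:300,350:430]
cv2.imwrite('pics/z13.png',np.hstack([cv2.resize(t,(400,400),interpolation=2),cv2.resize(u,(400,400),interpolation=2)]))
print(r.inv().apply(LID-p)*1000)
E
```

```text
t 11.65 p [ 0.527  -0.4413 -0.0058] j [-1.08   0.841  1.599  0.868  1.119 -0.8  ] F [ 0.3 -0.3  0.6] T [-0.18  0.2  -0.01] gap 0.0857
axes [[0.529, 0.663, 0.529], [0.472, -0.748, 0.467], [0.705, 0.002, -0.709]]
[  1.21955476   0.79954023 -40.03982311]
```

View pics/z13.png

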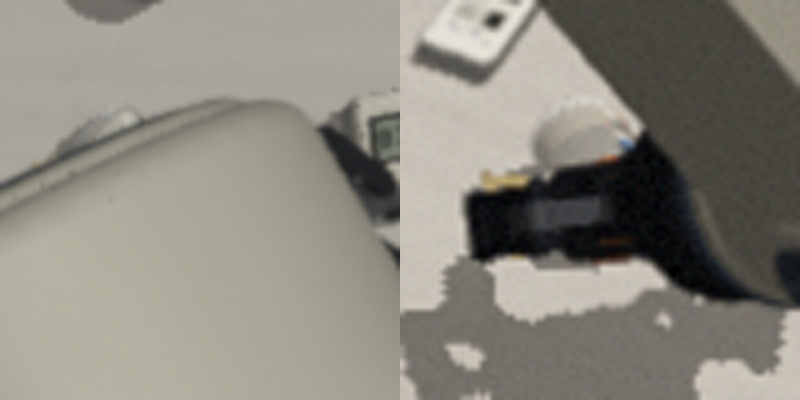

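>>> drive_tool(rows="100 1 0.8 6 0 0 0; 100 0 0 6 0 0 0; 60 0 0 1.5 0 0 0; 50 0 0 0 0 0 0; 40 0 0 0 0 0 0; 40 0 0 0 0 0 0; 40 0 0 0 0 0 0; 40 0 0 0 0 0 0")

```text
time: 12.75
position: [0.5355, -0.4352, -0.0146]
eef_rot: [0.864, 0.328, 0.357, -0.134]
contact_force: [0.3, -0.0, -0.8]
finger_gap: 0.0444
```

```bash
python3 - <<'E'
from h import *
rep(); p,r,s=state()
c2=grab('scene','scene8');u=cv2.imread('pics/scene8.png')[220:300,350:430]
cv2.imwrite('pics/z14.png',cv2.resize(u,(480,480),interpolation=2))
print(r.inv().apply(LID-p)*1000)
E
```

```text
t 12.75 p [ 0.5355 -0.4352 -0.0146] j [-1.065  0.852  1.601  0.882  1.102 -0.806] F [ 0.3 -0.  -0.8] T [-0.23  0.26 -0.03] gap 0.0444
axes [[0.529, 0.663, 0.529], [0.472, -0.748, 0.466], [0.705, 0.003, -0.709]]
[  0.12079382  -0.26797457 -53.66917372]
```

View pics/z14.png

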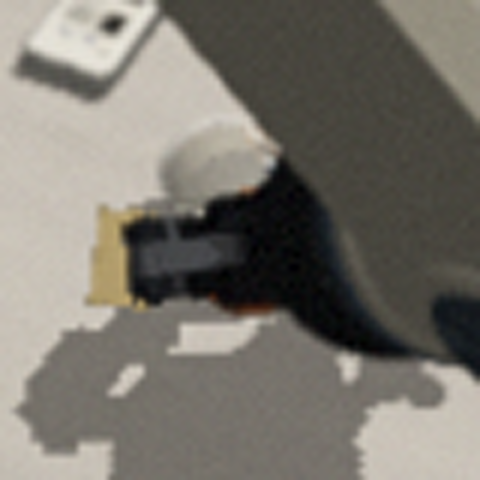

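>>> drive_tool(rows="0 0 0 0 0 0 0; 0 0 0 0 0 0 0; 0 0 0 0 0 0 0; 0 0 0 0 0 0 0; 0 2.8 0 -2.8 0 0 0; 0 3.5 0 -3.5 0 0 0; 0 3.5 0 -3.5 0 0 0; 0 4 0 -4 0 0 0")

```text
time: 13.8
position: [0.5354, -0.4351, 0.0059]
eef_rot: [0.864, 0.328, 0.357, -0.134]
contact_force: [0.2, 0.2, -0.6]
finger_gap: 0.0446
```

```bash
python3 - <<'E'
from h import *
rep(); p,r,s=state()
c2=grab('scene','scene9');u=cv2.imread('pics/scene9.png')[210:300,350:440]
cv2.imwrite('pics/z15.png',cv2.resize(u,(540,540),interpolation=2))
E
```

```text
t 13.8 p [ 0.5354 -0.4351  0.0059] j [-1.065  0.822  1.604  0.871  1.12  -0.782] F [ 0.2  0.2 -0.6] T [-0.3   0.33  0.01] gap 0.0446
axes [[0.53, 0.663, 0.529], [0.472, -0.748, 0.466], [0.705, 0.003, -0.709]]
```

View pics/z15.png

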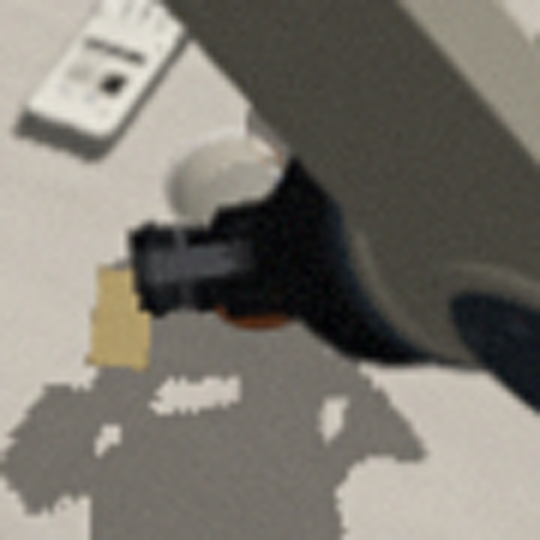

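```bash
cat >> h.py <<'E'
R0=pickR()
def jaxis_tool(): 
    e=hd(41.5); a=-np.cos(.07)*e+np.sin(.07)*Z; return R0.inv().apply(a)
LT=np.array([.0001,-.0003,-.0537])   # lid centre in tool
def rows(poses,jaw):
    p,r,s=state(); out=[]; mm=0;dg=0
    for pt,Rt in poses:
        t=r.inv().apply(pt-p)*1000; w=np.degrees((r.inv()*Rt).as_rotvec()); mm=max(mm,np.linalg.norm(t));dg=max(dg,np.linalg.norm(w))
        out.append(' '.join([str(jaw)]+['%.1f'%v for v in t]+['%.1f'%v for v in w])); p,r=pt,Rt
    print('; '.join(out)); print('max mm %.1f deg %.1f'%(mm,dg))
HF=-12.
def ori(s,hf=HF):
    h=41.5+s*(hf-41.5); return R.from_euler('z',h-41.5,degrees=True)*R0*R.from_euler('z',-180*s,degrees=True)
def finalR(hf=HF):
    Rf=ori(1,hf); a=Rf.apply(jaxis_tool()); ax=np.cross(a,Z); n=np.linalg.norm(ax); return R.from_rotvec(ax/n*np.arcsin(n))*Rf
CUP=np.array([.584,-.125,.050])
E
python3 - <<'E'
from h import *
print(finalR().as_matrix().round(3), finalR().apply(jaxis_tool()))
print('final tcp',CUP+Z*.049-finalR().apply(LT))
p,r,s=state(); rows([(p+Z*.19*(i+1)/8,r) for i in range(8)],0)
E
```

```text
[[-0.738  0.208  0.642]
 [ 0.157  0.978 -0.136]
 [-0.656 -0.    -0.755]] [4.20513353e-17 1.29524855e-17 1.00000000e+00]
final tcp [ 0.6185893  -0.13204548  0.05853111]
0 16.7 0.1 -16.8 0.0 0.0 0.0; 0 16.7 0.1 -16.8 0.0 0.0 0.0; 0 16.7 0.1 -16.8 0.0 0.0 0.0; 0 16.7 0.1 -16.8 0.0 0.0 0.0; 0 16.7 0.1 -16.8 0.0 0.0 0.0; 0 16.7 0.1 -16.8 0.0 0.0 0.0; 0 16.7 0.1 -16.8 0.0 0.0 0.0; 0 16.7 0.1 -16.8 0.0 0.0 0.0
max mm 23.8 deg 0.0
```

>>> drive_tool(rows="0 10 0 -10 0 0 0; 0 17 0 -17 0 0 0; 0 17 0 -17 0 0 0; 0 17 0 -17 0 0 0; 0 17 0 -17 0 0 0; 0 17 0 -17 0 0 0; 0 17 0 -17 0 0 0; 0 14 0 -14 0 0 0")

```text
time: 14.85
position: [0.5356, -0.4346, 0.1989]
eef_rot: [0.864, 0.329, 0.357, -0.133]
contact_force: [1.3, 0.3, -1.0]
finger_gap: 0.0446
```

```bash
python3 - <<'E'
from h import *
rep()
p,r,s=state()
pf=CUP+Z*.049-finalR().apply(LT)+Z*.12
def P(s): return p+(pf-p)*s
N=24
rows([(P((i+1)/N),ori((i+1)/N)) for i in range(8)],0)
E
```

```text
t 14.85 p [ 0.5356 -0.4346  0.1989] j [-1.064  0.569  1.556  0.79   1.322 -0.548] F [ 1.3  0.3 -1. ] T [-0.27  0.36  0.01] gap 0.0446
axes [[0.529, 0.663, 0.53], [0.473, -0.748, 0.465], [0.705, 0.005, -0.709]]
0 7.2 -7.1 8.3 -1.4 0.1 -5.7; 0 7.9 -6.6 8.1 -1.5 -0.3 -5.9; 0 8.6 -6.0 7.9 -1.5 -0.5 -5.9; 0 9.2 -5.3 7.7 -1.4 -0.7 -5.9; 0 9.8 -4.5 7.5 -1.3 -0.9 -5.9; 0 10.3 -3.6 7.2 -1.2 -1.0 -5.9; 0 10.8 -2.6 7.0 -1.0 -1.2 -5.9; 0 11.1 -1.6 6.7 -0.9 -1.3 -5.9
max mm 13.1 deg 6.1
```

>>> drive_tool(rows="0 7.2 -7.1 8.3 -1.4 0 -5.7; 0 8 -6.6 8 -1.5 -0.3 -5.9; 0 8.6 -6 8 -1.5 -0.5 -5.9; 0 9.2 -5.3 7.7 -1.4 -0.7 -5.9; 0 9.8 -4.5 7.5 -1.3 -0.9 -5.9; 0 10.3 -3.6 7.2 -1.2 -1 -5.9; 0 10.8 -2.6 7 -1 -1.2 -5.9; 0 11 -1.6 6.7 -0.9 -1.3 -5.9")

```text
time: 15.85
position: [0.5643, -0.3326, 0.1978]
eef_rot: [0.681, 0.623, 0.362, 0.128]
contact_force: [0.4, 0.2, -0.6]
finger_gap: 0.0448
```

```bash
cat > go.py <<'E'
from h import *
import sys
rep()
p,r,s=state(); k=int(sys.argv[1]); N=24
pf=CUP+Z*.049-finalR().apply(LT)+Z*.12
def P(i): return p+(pf-p)*(i+1)/(N-k)
O=lambda i: finalR() if i>=N else ori(i/N)
rows([(P(i),O(k+i+1)) for i in range(8)],0)
E
python3 go.py 8
```

```text
t 15.85 p [ 0.5643 -0.3326  0.1978] j [-0.938  0.365  1.91   1.012  0.951 -1.507] F [ 0.4  0.2 -0.6] T [-0.22  0.4  -0.03] gap 0.0448
axes [[-0.039, 0.756, 0.653], [0.942, -0.19, 0.277], [0.334, 0.626, -0.705]]
0 11.3 -0.6 6.5 -0.3 -1.1 -4.5; 0 11.4 0.3 6.3 -0.5 -1.5 -5.9; 0 11.5 1.4 6.0 -0.3 -1.5 -5.9; 0 11.4 2.6 5.7 -0.1 -1.6 -5.9; 0 11.3 3.7 5.4 0.1 -1.6 -5.9; 0 11.0 4.9 5.1 0.3 -1.5 -5.9; 0 10.5 6.0 4.8 0.5 -1.5 -5.9; 0 10.0 7.1 4.5 0.7 -1.4 -5.9
max mm 13.0 deg 6.1
```

>>> drive_tool(rows="0 11.3 -0.6 6.5 -0.3 -1.1 -4.5; 0 11.4 0.3 6.3 -0.5 -1.5 -5.9; 0 11.5 1.4 6 -0.3 -1.5 -5.9; 0 11.4 2.6 5.7 -0.1 -1.6 -5.9; 0 11.3 3.7 5.4 0.1 -1.6 -5.9; 0 11 5 5 0.3 -1.5 -5.9; 0 10.5 6 4.8 0.5 -1.5 -5.9; 0 10 7 4.5 0.7 -1.4 -5.9")

```text
time: 16.85
position: [0.5924, -0.2282, 0.1925]
eef_rot: [0.411, 0.825, 0.205, 0.328]
contact_force: [0.4, 0.1, -0.2]
finger_gap: 0.0443
```

```bash
python3 go.py 16
```

```text
t 16.85 p [ 0.5924 -0.2282  0.1925] j [-0.661  0.204  2.173  1.347  0.526 -2.448] F [ 0.4  0.1 -0.2] T [-0.01  0.41 -0.03] gap 0.0443
axes [[-0.446, 0.545, 0.71], [0.814, 0.578, 0.068], [-0.373, 0.608, -0.701]]
0 9.0 7.7 4.4 1.1 -0.8 -4.7; 0 8.4 8.5 4.1 1.0 -1.2 -5.9; 0 7.5 9.4 3.8 1.2 -1.0 -5.9; 0 6.6 10.2 3.4 1.3 -0.9 -5.9; 0 5.6 10.9 3.1 1.4 -0.7 -5.9; 0 4.4 11.5 2.8 1.5 -0.5 -5.9; 0 3.2 11.9 2.4 1.5 -0.3 -5.9; 0 2.0 12.2 2.1 1.8 3.9 -5.9
max mm 12.6 deg 7.3
```

```bash
cat > go2.py <<'E'
from h import *
import sys
rep()
p,r,s=state(); k=int(sys.argv[1]); N=32; HF2=41.5
def ori2(u):
    h=5.5+u*(HF2-5.5); return R.from_euler('z',h-41.5,degrees=True)*R0*R.from_euler('z',-120+300*u,degrees=True)
def fin2():
    Rf=ori2(1); a=Rf.apply(jaxis_tool()); ax=np.cross(a,Z); n=np.linalg.norm(ax); return R.from_rotvec(ax/n*np.arcsin(n))*Rf
pf=CUP+Z*.049-fin2().apply(LT)+Z*.12
if __name__=='__main__':
    print('lid now',p+r.apply(LT),'target tcp',pf)
    rows([(p+(pf-p)*(i+1)/(N-k),fin2() if k+i+1==N else ori2((k+i+1)/N)) for i in range(8)],0)
E
python3 go2.py 0
```

```text
t 16.85 p [ 0.5924 -0.2282  0.1925] j [-0.661  0.204  2.173  1.347  0.526 -2.448] F [ 0.4  0.1 -0.2] T [-0.01  0.41 -0.03] gap 0.0443
axes [[-0.446, 0.545, 0.71], [0.814, 0.578, 0.068], [-0.373, 0.608, -0.701]]
lid now [ 0.55406978 -0.23199702  0.22993895] target tcp [ 0.61023806 -0.10138596  0.17853111]
0 3.1 2.3 1.0 0.1 0.9 10.1; 0 3.5 1.7 1.0 -0.2 0.8 8.6; 0 3.7 1.2 1.1 -0.1 0.8 8.6; 0 3.8 0.6 1.1 0.0 0.8 8.6; 0 3.8 0.1 1.2 0.2 0.8 8.6; 0 3.8 -0.5 1.2 0.3 0.7 8.6; 0 3.7 -1.1 1.3 0.4 0.7 8.6; 0 3.5 -1.6 1.3 0.5 0.6 8.6
max mm 4.0 deg 10.1
```

>>> drive_tool(rows="0 3.1 2.3 1 0.1 0.9 9.5; 0 3.5 1.7 1 -0.2 0.8 9; 0 3.7 1.2 1 -0.1 0.8 9; 0 3.8 0.6 1 0 0.8 8.6; 0 3.8 0 1.2 0.2 0.8 8.6; 0 3.8 -0.5 1.2 0.3 0.7 8.6; 0 3.7 -1 1.3 0.4 0.7 8.6; 0 3.5 -1.6 1.3 0.5 0.6 8.6")

```text
time: 17.85
position: [0.5985, -0.1918, 0.1947]
eef_rot: [0.809, 0.442, 0.376, 0.091]
contact_force: [-0.0, 0.5, -0.9]
finger_gap: 0.0444
```

```bash
python3 go2.py 8
```

```text
t 17.85 p [ 0.5985 -0.1918  0.1947] j [-0.654  0.222  2.141  1.257  0.638 -1.095] F [-0.   0.5 -0.9] T [-0.12  0.35  0.02] gap 0.0444
axes [[0.326, 0.648, 0.689], [0.784, -0.592, 0.186], [0.528, 0.48, -0.701]]
lid now [ 0.56140212 -0.20149227  0.23221707] target tcp [ 0.61023806 -0.10138596  0.17853111]
0 2.8 -2.2 1.5 0.6 -0.2 6.3; 0 2.5 -2.5 1.5 0.7 0.4 8.6; 0 2.1 -2.8 1.6 0.7 0.3 8.6; 0 1.6 -3.1 1.6 0.8 0.2 8.6; 0 1.2 -3.3 1.7 0.8 0.0 8.6; 0 0.7 -3.4 1.7 0.8 -0.1 8.6; 0 0.1 -3.4 1.8 0.8 -0.2 8.6; 0 -0.4 -3.4 1.8 0.7 -0.3 8.6
max mm 3.9 deg 8.6
```

>>> drive_tool(rows="0 2.8 -2.2 1.5 0.6 -0.2 7; 0 2.5 -2.5 1.5 0.7 0.4 8.6; 0 2 -2.8 1.6 0.7 0.3 8.6; 0 1.6 -3.1 1.6 0.8 0.2 8.6; 0 1.2 -3.3 1.7 0.8 0 8.6; 0 0.7 -3.4 1.7 0.8 -0.1 8.6; 0 0 -3.4 1.8 0.8 -0.2 8.6; 0 -0.4 -3.4 1.8 0.7 -0.3 8.6")

```text
time: 18.85
position: [0.6044, -0.1593, 0.1948]
eef_rot: [0.919, -0.077, 0.34, -0.186]
contact_force: [-1.3, -0.0, -1.1]
finger_gap: 0.0445
```

```bash
python3 go2.py 16
```

```text
t 18.85 p [ 0.6044 -0.1593  0.1948] j [-0.639  0.248  2.104  1.189  0.734  0.189] F [-1.3 -0.  -1.1] T [-0.16  0.42 -0.01] gap 0.0445
axes [[0.757, -0.015, 0.653], [-0.268, -0.919, 0.289], [0.596, -0.394, -0.7]]
lid now [ 0.56943204 -0.17457426  0.23257625] target tcp [ 0.61023806 -0.10138596  0.17853111]
0 -1.3 -2.9 2.0 0.1 -0.8 5.4; 0 -1.5 -2.8 2.0 0.6 -0.6 8.6; 0 -1.9 -2.5 2.1 0.5 -0.6 8.6; 0 -2.2 -2.2 2.1 0.4 -0.7 8.6; 0 -2.5 -1.8 2.1 0.2 -0.8 8.6; 0 -2.7 -1.4 2.2 0.1 -0.8 8.6; 0 -2.9 -1.0 2.2 -0.0 -0.8 8.6; 0 -3.0 -0.5 2.3 -0.1 -0.8 8.6
max mm 3.8 deg 8.6
```

>>> drive_tool(rows="0 -1.3 -2.9 2 0.1 -0.8 7; 0 -1.5 -2.8 2 0.6 -0.6 9; 0 -1.9 -2.5 2 0.5 -0.6 9; 0 -2.2 -2.2 2 0.4 -0.7 9; 0 -2.5 -1.8 2 0.2 -0.8 9; 0 -2.7 -1.4 2.2 0.1 -0.8 9; 0 -2.9 -1 2.2 0 -0.8 9; 0 -3 -0.5 2.3 -0.1 -0.8 9")

```text
time: 19.85
position: [0.6094, -0.1282, 0.1929]
eef_rot: [0.709, -0.588, 0.116, -0.372]
contact_force: [0.5, -0.8, 0.2]
finger_gap: 0.0443
```

```bash
python3 go2.py 24
```

```text
t 19.85 p [ 0.6094 -0.1282  0.1929] j [-0.62   0.286  2.058  1.129  0.831  1.515] F [ 0.5 -0.8  0.2] T [-0.24  0.37 -0.06] gap 0.0443
axes [[0.282, -0.748, 0.601], [-0.92, -0.033, 0.391], [-0.273, -0.663, -0.697]]
lid now [ 0.57738679 -0.14926609  0.23047766] target tcp [ 0.61023806 -0.10138596  0.17853111]
0 -2.6 1.0 2.6 -0.9 -0.1 1.6; 0 -2.5 1.0 2.6 -0.4 -0.7 8.6; 0 -2.3 1.4 2.7 -0.5 -0.6 8.6; 0 -2.1 1.7 2.7 -0.6 -0.5 8.6; 0 -1.8 1.9 2.8 -0.7 -0.4 8.6; 0 -1.4 2.1 2.8 -0.7 -0.3 8.6; 0 -1.1 2.3 2.8 -0.8 -0.2 8.6; 0 -0.7 2.4 2.9 -1.1 3.9 8.5
max mm 3.8 deg 9.5
```

>>> drive_tool(rows="0 -2.6 1 2.6 -0.9 0 3; 0 -2.5 1 2.6 -0.4 -0.7 8.6; 0 -2.3 1.4 2.7 -0.5 -0.6 8.6; 0 -2 1.7 2.7 -0.6 -0.5 8.6; 0 -1.8 1.9 2.8 -0.7 -0.4 8.6; 0 -1.4 2 2.8 -0.7 -0.3 8.6; 0 -1 2.3 2.8 -0.8 -0.2 8.6; 0 -0.7 2.4 2.9 -1 4 8.5")

```text
time: 20.85
position: [0.6107, -0.0997, 0.1822]
eef_rot: [-0.305, 0.885, 0.138, 0.324]
contact_force: [-0.8, -1.0, -1.0]
finger_gap: 0.0443
```

```bash
python3 - <<'E'
from h import *
import go2
p,r,s=state()
rep(); print('jaxis',r.apply(jaxis_tool()),'lid',p+r.apply(LT), 'want',CUP+Z*.169)
c=grab('top','top10');c2=grab('scene','scene10')
t=cv2.imread('pics/top10.png')[90:250,160:340]; u=cv2.imread('pics/scene10.png')[80:240,210:390]
cv2.imwrite('pics/z16.png',np.hstack([cv2.resize(t,(400,356),interpolation=2),cv2.resize(u,(400,356),interpolation=2)]))
E
```

```text
t 20.85 p [ 0.6107 -0.0997  0.1822] j [-0.555  0.311  1.989  0.965  0.88   2.836] F [-0.8 -1.  -1. ] T [-0.29  0.25  0.01] gap 0.0443
axes [[-0.604, -0.629, 0.489], [-0.45, 0.776, 0.442], [-0.658, 0.047, -0.752]]Traceback (most recent call last):
  File "<stdin>", line 2, in <module>
  File "go2.py", line 4, in <module>
    p,r,s=state(); k=int(sys.argv[1]); N=32; HF2=41.5
                         ~~~~~~~~^^^
IndexError: list index out of range
```

```bash
python3 - <<'E'
from h import *
p,r,s=state()
print('jaxis',r.apply(jaxis_tool()),'lid',p+r.apply(LT), 'want',CUP+Z*.169)
c=grab('top','top10');c2=grab('scene','scene10')
t=cv2.imread('pics/top10.png')[90:250,160:340]; u=cv2.imread('pics/scene10.png')[80:240,210:390]
cv2.imwrite('pics/z16.png',np.hstack([cv2.resize(t,(400,356),interpolation=2),cv2.resize(u,(400,356),interpolation=2)]))
E
```

```text
jaxis [ 0.02705366 -0.03876226  0.99888217] lid [ 0.58453834 -0.12368357  0.22249914] want [ 0.584 -0.125  0.219]
```

View pics/z16.png

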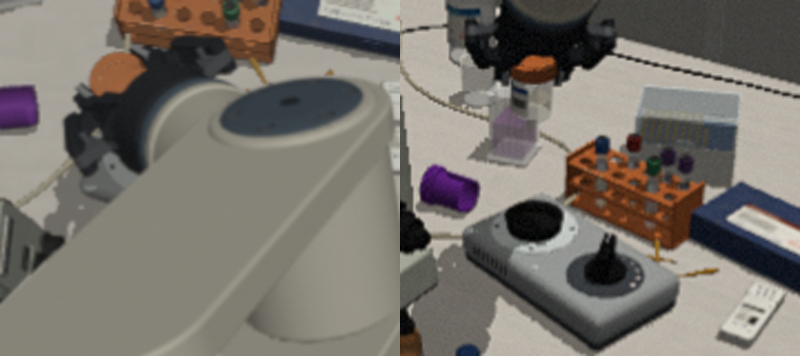

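```bash
cat > look.py <<'E'
from h import *
import sys
tag=sys.argv[1]
p,r,s=state(); c=grab('top','top'+tag);c2=grab('scene','scene'+tag)
L=p+r.apply(LT); a=r.apply(jaxis_tool())
print('pred lid top px',proj(c,L+a*.007),proj(c2,L+a*.007),'base',proj(c2,L-a*.049))
res=[]
for n,cc in(('top',c),('scene',c2)):
    h=cv2.cvtColor(cc['pixels'],cv2.COLOR_RGB2HSV); q=proj(cc,L)[0].astype(int)
    m=((h[...,0]<16)&(h[...,1]>120)&(h[...,2]>60)).astype(np.uint8); M=np.zeros_like(m);cv2.circle(M,tuple(int(v) for v in q),18,1,-1);m&=M
    n_,l,st,ce=cv2.connectedComponentsWithStats(m);i=1+np.argmax(st[1:,4]); print(n,'lid blob',st[i],ce[i])
    x,y=q; im=cv2.cvtColor(cc['pixels'],cv2.COLOR_RGB2BGR)[max(0,y-32):y+32,max(0,x-32):x+32]; res.append(cv2.resize(im,(400,400),interpolation=2))
    print('crop origin',max(0,x-32),max(0,y-32),'scale',400/64)
cv2.imwrite(f'pics/look{tag}.png',np.hstack(res))
E
python3 look.py 11
```

```text
pred lid top px [[212.97636676 123.86273928]] [[269.71667437 106.9320862 ]] base [[268.90668047 130.75184805]]
top lid blob [201 112  25  19 333] [211.46846847 120.63063063]
crop origin 181 93 scale 6.25
scene lid blob [260 105  20  12 132] [269.37121212 109.64393939]
crop origin 237 77 scale 6.25
```

View pics/look11.png

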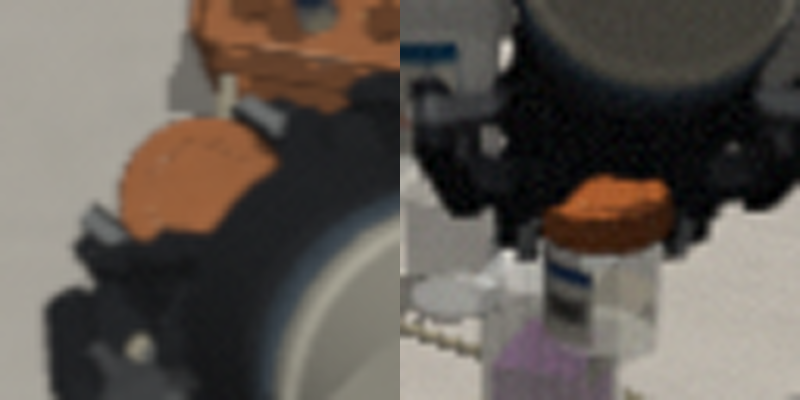

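```bash
cat > fin.py <<'E'
from h import *
import sys
def upR(r):
    a=r.apply(jaxis_tool()); ax=np.cross(a,Z); n=np.linalg.norm(ax); return R.from_rotvec(ax/n*np.arcsin(n))*r
def go(h0,n=8,m=None,lid=None):
    p,r,s=state(); Rt=upR(r); lid=np.array([.584,-.125,.050+.049+h0]) if lid is None else lid
    pt=lid-Rt.apply(LT); m=m or n
    print('lid',p+r.apply(LT),'axis',r.apply(jaxis_tool()))
    ps=[]
    from scipy.spatial.transform import Slerp
    sl=Slerp([0,1],R.concatenate([r,Rt]))
    rows([(p+(pt-p)*(i+1)/n,sl((i+1)/n)) for i in range(n)],0)
if __name__=='__main__':
    rep(); go(float(sys.argv[1]),int(sys.argv[2]))
E
python3 fin.py 0.05 8
```

```text
t 21.05 p [ 0.6119 -0.0993  0.1835] j [-0.554  0.31   1.989  0.969  0.879  2.82 ] F [-0.4  0.4 -0.8] T [-0.28  0.3  -0.  ] gap 0.0443
axes [[-0.594, -0.637, 0.492], [-0.459, 0.77, 0.442], [-0.661, 0.037, -0.75]]
lid [ 0.58558639 -0.12330209  0.22371653] axis [ 0.0178106  -0.03266691  0.99930759]
0 6.4 -0.6 6.8 0.2 0.1 -0.2; 0 6.4 -0.5 6.8 0.2 0.1 -0.2; 0 6.4 -0.5 6.8 0.2 0.1 -0.2; 0 6.4 -0.4 6.8 0.2 0.1 -0.2; 0 6.4 -0.4 6.8 0.2 0.1 -0.2; 0 6.4 -0.3 6.8 0.2 0.1 -0.2; 0 6.4 -0.3 6.9 0.2 0.1 -0.2; 0 6.4 -0.3 6.9 0.2 0.1 -0.2
max mm 9.4 deg 0.3
```

>>> drive_tool(rows="0 6.4 -0.6 6.8 0.4 0.2 -0.4; 0 6.4 -0.5 6.8 0.4 0.2 -0.4; 0 6.4 -0.5 6.8 0.4 0.2 -0.4; 0 6.4 -0.4 6.8 0.4 0 -0.4; 0 6.4 -0.4 6.8 0.3 0 0; 0 6.4 -0.3 6.8 0 0 0; 0 6.4 -0.3 6.9 0 0 0; 0 6.4 -0.3 6.9 0 0 0")

```text
time: 22.05
position: [0.61, -0.1039, 0.1021]
eef_rot: [-0.321, 0.88, 0.113, 0.33]
contact_force: [0.0, 1.0, -0.5]
finger_gap: 0.0443
```

```bash
python3 fin.py 0.03 8; python3 look.py 12
```

```text
t 22.05 p [ 0.61   -0.1039  0.1021] j [-0.55   0.43   2.053  1.13   0.749  2.56 ] F [ 0.   1.  -0.5] T [-0.21  0.32 -0.02] gap 0.0443
axes [[-0.576, -0.64, 0.508], [-0.492, 0.768, 0.411], [-0.653, -0.013, -0.757]]
lid [ 0.58280523 -0.12620106  0.14270745] axis [-0.00594702  0.01257391  0.99990326]
0 0.9 0.1 1.4 -0.1 -0.0 0.1; 0 0.9 0.1 1.4 -0.1 -0.0 0.1; 0 0.9 0.1 1.4 -0.1 -0.0 0.1; 0 0.9 0.1 1.4 -0.1 -0.0 0.1; 0 0.9 0.1 1.4 -0.1 -0.0 0.1; 0 0.9 0.1 1.4 -0.1 -0.0 0.1; 0 0.9 0.1 1.4 -0.1 -0.0 0.1; 0 0.9 0.1 1.4 -0.1 -0.0 0.1
max mm 1.7 deg 0.1
pred lid top px [[221.03406686 141.10568911]] [[270.03451445 142.39572679]] base [[270.64589782 164.47885038]]
top lid blob [210 130  22  19 310] [219.79032258 138.94516129]
crop origin 189 110 scale 6.25
scene lid blob [261 144  19   9  87] [269.27586207 147.48275862]
crop origin 238 113 scale 6.25
```

View pics/look12.png

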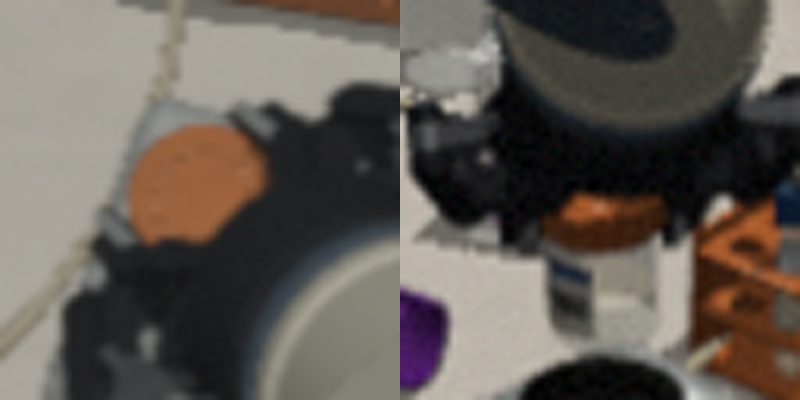

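```bash
cat > lidfit.py <<'E'
from h import *
from scipy.optimize import least_squares
import sys
def lidfit(tag,zt,R_=.023):
    c=load('top'+tag); p,r,s=state(); L=p+r.apply(LT)
    h=cv2.cvtColor(c['pixels'],cv2.COLOR_RGB2HSV).astype(int); q=proj(c,L)[0].astype(int)
    m=((h[...,0]<16)&(h[...,1]>110)&(h[...,2]>60)).astype(np.uint8); M=np.zeros_like(m);cv2.circle(M,tuple(int(v) for v in q),17,1,-1);m&=M
    n_,l,st,ce=cv2.connectedComponentsWithStats(m);i=1+np.argmax(st[1:,4]);
    k=max(cv2.findContours((l==i).astype(np.uint8),0,1)[0],key=cv2.contourArea)[:,0].astype(float)
    W=np.array([onz(c,a,zt)[:2] for a in k]); W0=L[:2]
    d=W-W0; ang=np.degrees(np.arctan2(d[:,1],d[:,0])); 
    sel=(ang>0)&(ang<90)  # far side of the tool: heading ~40
    Q=W[sel]; o=least_squares(lambda x:np.linalg.norm(Q-x,axis=1)-(R_-.0008),W0,loss='soft_l1',f_scale=.001)
    print('pred',W0,'fit',o.x,'n',sel.sum(),'rms',np.sqrt(np.mean(o.fun**2)))
lidfit(sys.argv[1],float(sys.argv[2]))
E
python3 lidfit.py 12 .1497; python3 lidfit.py 12 .1437
```

```text
pred [ 0.58231234 -0.12593642] fit [ 0.58190772 -0.1275947 ] n 16 rms 0.00042328845849123116
pred [ 0.58231234 -0.12593642] fit [ 0.58396313 -0.12666627] n 17 rms 0.00042856818741950455
```

```bash
python3 -c "
from fin import *
go(0,lid=np.array([.584,-.1245,.099+.014]))"
```

```text
lid [ 0.58231234 -0.12593642  0.14211166] axis [-0.00439006  0.01172286  0.99992165]
0 2.1 0.1 2.9 -0.1 -0.0 0.1; 0 2.1 0.1 2.9 -0.1 -0.0 0.1; 0 2.1 0.1 2.9 -0.1 -0.0 0.1; 0 2.1 0.1 2.9 -0.1 -0.0 0.1; 0 2.1 0.1 2.9 -0.1 -0.0 0.1; 0 2.1 0.1 2.9 -0.1 -0.0 0.1; 0 2.1 0.1 2.9 -0.1 -0.0 0.1; 0 2.1 0.1 2.9 -0.1 -0.0 0.1
max mm 3.6 deg 0.1
```

>>> drive_tool(rows="0 2.1 0 2.9 -0.4 0 0.2; 0 2.1 0 2.9 -0.3 0 0.2; 0 2.1 0 2.9 0 0 0; 0 2.1 0 2.9 0 0 0; 0 2.1 0 2.9 0 0 0; 0 2.1 0 2.9 0 0 0; 0 2.1 0 2.9 0 0 0; 0 2.1 0 2.9 0 0 0")

```text
time: 23.15
position: [0.6122, -0.1023, 0.072]
eef_rot: [-0.32, 0.881, 0.12, 0.327]
contact_force: [0.4, -0.5, -1.5]
finger_gap: 0.0441
```

```bash
python3 look.py 13;python3 lidfit.py 13 .12; python3 -c "
from fin import *
rep()
go(0,lid=np.array([.584,-.1245,.099+.0]))"
```

```text
pred lid top px [[222.74311501 144.54436782]] [[270.4811272  153.75042643]] base [[270.71360827 175.18927893]]
top lid blob [212 134  22  18 293] [221.83276451 142.59726962]
crop origin 191 113 scale 6.25
scene lid blob [262 156  16   8  80] [269.4375 159.3875]
crop origin 238 124 scale 6.25
pred [ 0.58524121 -0.12501215] fit [ 0.58404946 -0.12662864] n 15 rms 0.00043109475904062433
t 23.25 p [ 0.6119 -0.1021  0.0718] j [-0.548  0.492  2.051  1.179  0.734  2.496] F [-0.2  0.7 -0.7] T [-0.27  0.26  0.01] gap 0.0443
axes [[-0.581, -0.643, 0.499], [-0.486, 0.766, 0.421], [-0.653, 0.002, -0.757]]
lid [ 0.58524121 -0.12501215  0.11241255] axis [3.98720436e-03 9.56296664e-04 9.99991594e-01]
0 1.1 0.1 1.2 0.0 -0.0 -0.0; 0 1.1 0.1 1.2 0.0 -0.0 -0.0; 0 1.1 0.1 1.2 0.0 -0.0 -0.0; 0 1.1 0.1 1.2 0.0 -0.0 -0.0; 0 1.1 0.1 1.2 0.0 -0.0 -0.0; 0 1.1 0.1 1.2 0.0 -0.0 -0.0; 0 1.1 0.1 1.2 0.0 -0.0 -0.0; 0 1.1 0.1 1.2 0.0 -0.0 -0.0
max mm 1.7 deg 0.0
```

View pics/look13.png

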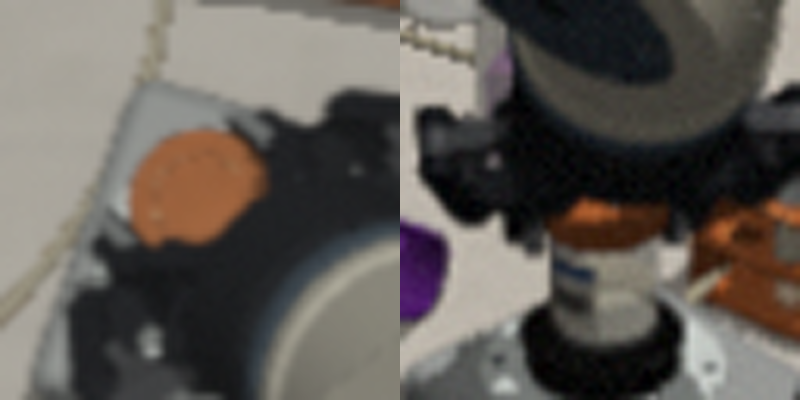

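>>> drive_tool(rows="0 1.3 0.2 1.5 0 0 0; 0 1.3 0 1.5 0 0 0; 0 1.3 0 1.5 0 0 0; 0 1.3 0 1.5 0 0 0; 0 1 0 1.1 0 0 0; 0 0 0 0 0 0 0; 0 0 0 0 0 0 0; 0 0 0 0 0 0 0")

```text
time: 24.25
position: [0.6119, -0.1022, 0.062]
eef_rot: [-0.32, 0.881, 0.12, 0.327]
contact_force: [-0.2, 0.6, 0.0]
finger_gap: 0.0443
```

```bash
python3 look.py 14;python3 lidfit.py 14 .11; python3 -c "
from fin import *
rep()
go(0,lid=np.array([.584,-.1245,.099+.0]))"
```

```text
pred lid top px [[223.38606328 146.21801833]] [[270.43191775 157.70713711]] base [[270.65958395 178.93777531]]
top lid blob [213 136  21  18 293] [222.57337884 144.38225256]
crop origin 191 115 scale 6.25
scene lid blob [262 160  17   7  56] [269.73214286 162.58928571]
crop origin 238 128 scale 6.25
pred [ 0.58521284 -0.12504206] fit [ 0.58407694 -0.12679386] n 15 rms 0.0005506815649042506
t 24.35 p [ 0.6119 -0.1022  0.062 ] j [-0.548  0.511  2.054  1.202  0.726  2.466] F [ 0.3  0.  -0.8] T [-0.22  0.33 -0.02] gap 0.0442
axes [[-0.581, -0.643, 0.5], [-0.486, 0.766, 0.421], [-0.653, 0.001, -0.757]]
lid [ 0.58521284 -0.12504206  0.10258407] axis [0.00357211 0.00117547 0.99999293]
0 0.3 0.1 0.3 0.0 -0.0 -0.0; 0 0.3 0.1 0.3 0.0 -0.0 -0.0; 0 0.3 0.1 0.3 0.0 -0.0 -0.0; 0 0.3 0.1 0.3 0.0 -0.0 -0.0; 0 0.3 0.1 0.3 0.0 -0.0 -0.0; 0 0.3 0.1 0.3 0.0 -0.0 -0.0; 0 0.3 0.1 0.3 0.0 -0.0 -0.0; 0 0.3 0.1 0.3 0.0 -0.0 -0.0
max mm 0.5 deg 0.0
```

View pics/look14.png

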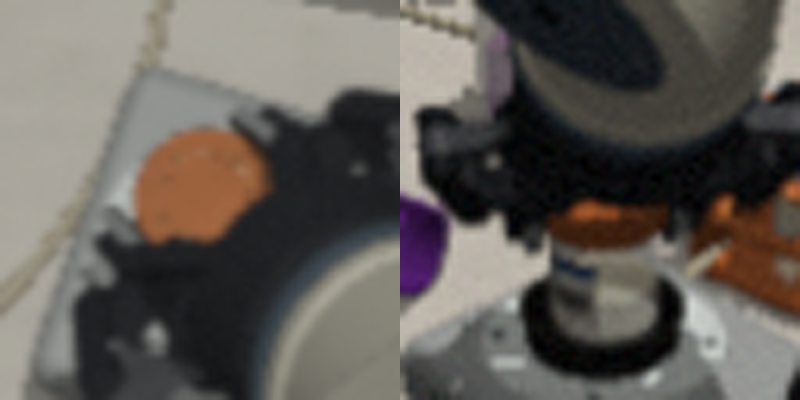

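>>> drive_tool(rows="0 0.7 0.3 0.8 0 0 0; 0 0.7 0.3 0.8 0 0 0; 0 0.7 0 0.8 0 0 0; 0 0.7 0 0.8 0 0 0; 0 0 0 0 0 0 0; 0 0 0 0 0 0 0; 0 0 0 0 0 0 0; 0 0 0 0 0 0 0")

```text
time: 25.35
position: [0.6121, -0.1016, 0.0585]
eef_rot: [-0.32, 0.881, 0.12, 0.328]
contact_force: [-0.8, 0.2, 0.9]
finger_gap: 0.0441
```

>>> drive_tool(rows="0 0.7 0 0.8 0 0 0; 0 0 0 0 0 0 0; 0 0.7 0 0.8 0 0 0; 0 0 0 0 0 0 0; 0 0 0 0 0 0 0; 0 0 0 0 0 0 0; 0 0 0 0 0 0 0; 0 0 0 0 0 0 0")

```text
time: 26.35
position: [0.613, -0.1011, 0.0587]
eef_rot: [-0.32, 0.88, 0.121, 0.33]
contact_force: [-1.9, -0.4, 3.5]
finger_gap: 0.0444
```

>>> drive_tool(rows="60 0 0 0 0 0 0; 65 0 0 0 0 0 0; 80 0 0 0 0 0 0; 90 0 0 0 0 0 0; 90 0 0 0 0 0 0; 90 0 0 0 0 0 0; 90 0 0 -4 0 0 0; 90 0 0 -8 0 0 0")

```text
time: 27.35
position: [0.6064, -0.106, 0.0671]
eef_rot: [-0.32, 0.88, 0.121, 0.329]
contact_force: [0.2, -0.2, 0.4]
finger_gap: 0.0769
```

```bash
python3 look.py 15; python3 -c "
from h import *
rep()"
```

```text
pred lid top px [[225.05586771 148.35048224]] [[270.53723044 157.38187623]] base [[270.73899977 178.71139176]]
top lid blob [213 136  23  22 371] [223.27493261 146.46630728]
crop origin 193 117 scale 6.25
scene lid blob [261 159  19  10 137] [270.02189781 163.43065693]
crop origin 238 128 scale 6.25
t 27.45 p [ 0.6067 -0.1066  0.0677] j [-0.564  0.5    2.059  1.193  0.74   2.464] F [-0.6  0.1  0.7] T [-0.22  0.2  -0.01] gap 0.0766
axes [[-0.577, -0.643, 0.503], [-0.484, 0.766, 0.423], [-0.657, 0.001, -0.753]]
```

View pics/look15.png

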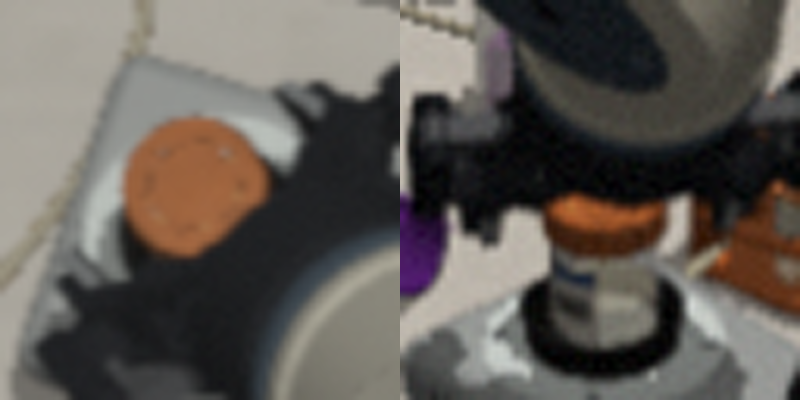

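>>> drive_tool(rows="90 0 0 -10 0 0 0; 90 0 0 -15 0 0 0; 90 0 0 -18 0 0 0; 90 0 0 -18 0 0 0; 90 0 0 -18 0 0 0; 90 0 0 -18 0 0 0; 90 0 0 -18 0 0 0; 90 0 0 -18 0 0 0")

```text
time: 28.45
position: [0.5347, -0.1666, 0.1748]
eef_rot: [-0.32, 0.88, 0.12, 0.329]
contact_force: [0.3, -0.4, -0.5]
finger_gap: 0.0768
```

```bash
python3 - <<'E'
from h import *
rep()
c=grab('top','top16');c2=grab('scene','scene16')
t=cv2.imread('pics/top16.png')[110:220,185:325]; u=cv2.imread('pics/scene16.png')[130:240,220:360]
cv2.imwrite('pics/z17.png',np.hstack([cv2.resize(t,None,fx=2.85,fy=2.85*1.5,interpolation=2) if 0 else cv2.resize(t,(400,314),interpolation=2),cv2.resize(u,(400,314),interpolation=2)]))
E
```

```text
t 28.45 p [ 0.5347 -0.1666  0.1748] j [-0.753  0.283  2.052  0.926  0.954  2.644] F [ 0.3 -0.4 -0.5] T [-0.18  0.2   0.02] gap 0.0768
axes [[-0.578, -0.643, 0.503], [-0.485, 0.766, 0.422], [-0.657, 0.0, -0.754]]
```

View pics/z17.png

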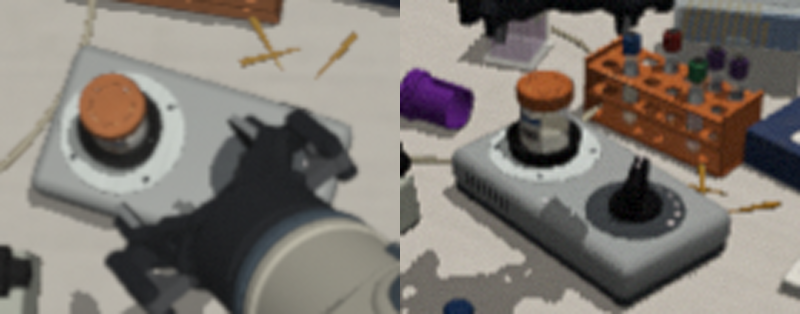

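```bash
python3 - <<'E'
from h import *
for tag in('16',):
  for n,z in(('top',.106),):
    c=load(n+tag); h=cv2.cvtColor(c['pixels'],cv2.COLOR_RGB2HSV).astype(int)
    m=((h[...,0]<16)&(h[...,1]>110)&(h[...,2]>60)).astype(np.uint8); M=np.zeros_like(m);cv2.circle(M,(224,146),20,1,-1);m&=M
    l=cv2.connectedComponentsWithStats(m);i=1+np.argmax(l[2][1:,4]);k=max(cv2.findContours((l[1]==i).astype(np.uint8),0,1)[0],key=cv2.contourArea)[:,0].astype(float)
    W=np.array([onz(c,a,z)[:2] for a in k]); A=np.c_[2*W,np.ones(len(W))]; s=np.linalg.lstsq(A,(W**2).sum(1),rcond=None)[0]; print(s[:2],np.sqrt(s[2]+s[:2]@s[:2]))
c=load('top16');c2=load('scene16')
print('pred lid top if seated',proj(c2,[.584,-.125,.106]),'base',proj(c2,[.584,-.125,.05]))
E
```

```text
[ 0.58469499 -0.12528485] 0.02159352798338137
pred lid top if seated [[270.13091244 159.33938197]] base [[270.39256653 180.45587189]]
```

```bash
cat > kn.py <<'E'
from h import *
KN=np.array([.553,-.2274])
def Rk(yh):  # vertical tool, y heading yh deg
    return R.from_matrix(np.c_[np.append(hd(yh+90)[:2],0),hd(yh),[0,0,-1.]])
RA=R.from_matrix(np.array([[-0.578,-0.643,0.503],[-0.485,0.766,0.422],[-0.657,0.0,-0.754]]))
M=RA.as_matrix(); 
yA=np.degrees(np.arctan2(M[1,1],M[0,1]))
rel=(RA.inv()*Rk(yA)).as_rotvec()
END=-71.8
PH=(END+360)-yA
def ori3(u): return RA*R.from_rotvec(rel*u)*R.from_euler('z',-PH*u,degrees=True)
if __name__=='__main__':
    import sys
    rep(); k=int(sys.argv[1]);N=24
    print('rel',np.degrees(rel),yA,PH, 'end',np.round((Rk(END).inv()*ori3(1)).magnitude(),3))
    p,r,s=state(); pf=np.append(KN,.17)
    rows([(p+(pf-p)*(i+1)/(N-k),ori3((k+i+1)/N)) for i in range(8)],80)
E
python3 kn.py 0
```

```text
t 28.55 p [ 0.5354 -0.1675  0.1755] j [-0.753  0.282  2.051  0.927  0.953  2.644] F [ 0.1 -0.1 -0.2] T [-0.21  0.27 -0.03] gap 0.0768
axes [[-0.577, -0.642, 0.505], [-0.485, 0.767, 0.42], [-0.657, -0.002, -0.754]]
rel [-1.06772871e-03  4.10483234e+01  3.99720692e-04] 130.00451816604152 158.19548183395847 end 0.0
80 0.9 -2.4 -0.5 -0.2 1.7 -6.6; 80 1.2 -2.3 -0.5 -0.3 1.7 -6.6; 80 1.5 -2.1 -0.5 -0.5 1.6 -6.6; 80 1.7 -1.9 -0.4 -0.7 1.6 -6.6; 80 1.9 -1.7 -0.4 -0.8 1.5 -6.6; 80 2.1 -1.5 -0.4 -1.0 1.4 -6.6; 80 2.3 -1.2 -0.3 -1.2 1.3 -6.6; 80 2.4 -0.9 -0.3 -1.3 1.1 -6.6
max mm 2.6 deg 6.8
```

>>> drive_tool(rows="80 0.9 -2.4 -0.5 -0.2 1.7 -6.6; 80 1.2 -2.3 -0.5 -0.3 1.7 -6.8; 80 1.5 -2 -0.5 -0.5 1.6 -6.8; 80 1.7 -1.9 -0.4 -0.7 1.6 -6.8; 80 1.9 -1.7 -0.4 -0.8 1.5 -6.8; 80 2 -1.5 -0.4 -1 1.4 -6.8; 80 2.3 -1.2 -0.3 -1.2 1.3 -6.8; 80 2.4 -0.9 -0.3 -1.3 1 -6.8")

```text
time: 29.55
position: [0.5405, -0.1861, 0.171]
eef_rot: [0.721, -0.652, 0.032, -0.231]
contact_force: [0.1, -0.4, -0.4]
finger_gap: 0.0685
```

```bash
python3 kn.py 8
```

```text
t 29.55 p [ 0.5405 -0.1861  0.171 ] j [-0.624  0.255  1.953  0.594  0.901  2.049] F [ 0.1 -0.4 -0.4] T [-0.21  0.15 -0.05] gap 0.0685
axes [[0.147, -0.926, 0.347], [-0.956, -0.043, 0.291], [-0.255, -0.375, -0.891]]
rel [-1.06772871e-03  4.10483234e+01  3.99720692e-04] 130.00451816604152 158.19548183395847 end 0.0
80 2.6 -0.6 -0.4 -1.1 0.7 -3.6; 80 2.6 -0.4 -0.4 -1.5 0.8 -6.6; 80 2.7 -0.1 -0.4 -1.6 0.6 -6.6; 80 2.7 0.2 -0.3 -1.7 0.4 -6.6; 80 2.6 0.5 -0.3 -1.7 0.2 -6.6; 80 2.5 0.8 -0.3 -1.7 0.0 -6.6; 80 2.4 1.1 -0.3 -1.7 -0.2 -6.6; 80 2.3 1.4 -0.2 -1.7 -0.4 -6.6
max mm 2.7 deg 6.8
```

>>> drive_tool(rows="80 2.6 -0.6 -0.4 -1.1 0.7 -5; 80 2.6 -0.4 -0.4 -1.5 0.8 -7; 80 2.7 0 -0.4 -1.6 0.6 -7; 80 2.7 0.2 -0.3 -1.7 0.4 -7; 80 2.6 0.5 -0.3 -1.7 0.2 -7; 80 2.5 0.8 -0.3 -1.7 0 -7; 80 2.4 1 -0.3 -1.7 -0.2 -7; 80 2.3 1.4 -0.2 -1.7 -0.4 -7")

```text
time: 30.55
position: [0.5469, -0.2037, 0.1669]
eef_rot: [0.963, -0.244, 0.069, -0.092]
contact_force: [0.4, 0.8, -0.8]
finger_gap: 0.0683
```

```bash
python3 kn.py 16
```

```text
t 30.55 p [ 0.5469 -0.2037  0.1669] j [-0.493  0.28   1.849  0.263  0.94   1.427] F [ 0.4  0.8 -0.8] T [-0.11  0.07 -0.02] gap 0.0683
axes [[0.871, -0.458, 0.177], [-0.483, -0.864, 0.143], [0.088, -0.21, -0.974]]
rel [-1.06772871e-03  4.10483234e+01  3.99720692e-04] 130.00451816604152 158.19548183395847 end 0.0
80 2.1 2.1 -0.7 -1.0 -0.7 -0.5; 80 2.1 2.2 -0.7 -1.5 -0.7 -6.6; 80 1.8 2.4 -0.6 -1.5 -0.9 -6.6; 80 1.5 2.6 -0.6 -1.3 -1.1 -6.6; 80 1.2 2.8 -0.5 -1.2 -1.2 -6.6; 80 0.9 2.9 -0.5 -1.1 -1.3 -6.6; 80 0.5 3.0 -0.5 -0.9 -1.5 -6.6; 80 0.2 3.1 -0.4 -0.7 -1.5 -6.6
max mm 3.1 deg 6.8
```

>>> drive_tool(rows="60 2 2 -0.7 -1 -0.7 -2; 60 2 2.2 -0.7 -1.5 -0.7 -6.6; 60 1.8 2.4 -0.6 -1.5 -0.9 -6.6; 60 1.5 2.6 -0.6 -1.3 -1.1 -6.6; 60 1.2 2.8 -0.5 -1.2 -1.2 -6.6; 60 0.9 2.9 -0.5 -1.1 -1.3 -6.6; 60 0.5 3 -0.5 -0.9 -1.5 -6.6; 60 0.2 3.1 -0.4 -0.7 -1.5 -6.6")

```text
time: 31.55
position: [0.5527, -0.2264, 0.1673]
eef_rot: [0.984, 0.179, -0.004, 0.002]
contact_force: [-0.2, 0.6, 0.1]
finger_gap: 0.0511
```

```bash
cat > k2.py <<'E'
from kn import *
import sys
def to(z,jaw,xy=KN,yh=END,n=8):
    rep(); p,r,s=state(); pf=np.append(xy,z); Rt=Rk(yh)
    sl=(r.inv()*Rt).as_rotvec()
    rows([(p+(pf-p)*(i+1)/n,r*R.from_rotvec(sl*(i+1)/n)) for i in range(n)],jaw)
if __name__=='__main__': to(float(sys.argv[1]),int(sys.argv[2]))
E
python3 k2.py .12 60
```

```text
t 31.55 p [ 0.5527 -0.2264  0.1673] j [-0.386  0.348  1.725 -0.009  1.074  0.829] F [-0.2  0.6  0.1] T [0.03 0.04 0.04] gap 0.0511
axes [[0.936, 0.352, -0.007], [0.352, -0.936, -0.005], [-0.008, 0.003, -1.0]]
60 0.0 0.1 5.9 0.0 0.1 0.3; 60 0.0 0.1 5.9 0.0 0.1 0.3; 60 0.0 0.1 5.9 0.0 0.1 0.3; 60 0.0 0.1 5.9 0.0 0.1 0.3; 60 0.0 0.1 5.9 0.0 0.1 0.3; 60 0.0 0.1 5.9 0.0 0.1 0.3; 60 0.0 0.1 5.9 0.0 0.1 0.3; 60 0.0 0.1 5.9 0.0 0.1 0.3
max mm 5.9 deg 0.3
```

>>> drive_tool(rows="50 0 0.2 11 0 0.3 1; 50 0 0.2 11 0 0.3 1; 50 0 0.2 11 0 0 0.4; 50 0 0.2 11 0 0 0; 50 0 0.1 11 0 0 0; 50 0 0.1 11 0 0 0; 50 0 0 11 0 0 0; 50 0 0 11 0 0 0")

```text
time: 32.55
position: [0.5523, -0.2271, 0.0721]
eef_rot: [0.988, 0.152, 0.001, -0.0]
contact_force: [0.3, 0.4, -1.1]
finger_gap: 0.0428
```

```bash
python3 - <<'E'
from h import *
rep(); p,r,s=state()
c=grab('top','top18');c2=grab('scene','scene18')
t=cv2.imread('pics/top18.png')[120:220,215:325]; u=cv2.imread('pics/scene18.png')[130:230,240:350]
cv2.imwrite('pics/z18.png',np.hstack([cv2.resize(t,(400,364),interpolation=2),cv2.resize(u,(400,364),interpolation=2)]))
g=s['finger_gap']/2
for P in([0,g,-.035],[0,-g,-.035],[0,0,-.033]): print((proj(c2,p+r.apply(P))-[240,130])*3.636+[400,0])
E
```

```text
t 32.55 p [ 0.5523 -0.2271  0.0721] j [-0.393  0.459  1.8    0.002  0.88   0.871] F [ 0.3  0.4 -1.1] T [-0.    0.03 -0.03] gap 0.0428
axes [[0.954, 0.301, 0.003], [0.301, -0.954, 0.0], [0.003, 0.0, -1.0]]
[[663.93666529 183.39759576]]
[[591.29260428 172.82862196]]
[[627.38668071 181.00248444]]
```

View pics/z18.png

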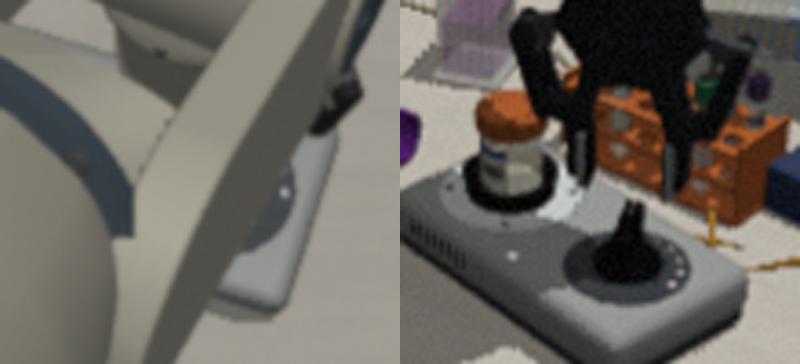

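>>> drive_tool(rows="50 0.6 0 6 0 0 0; 50 0.5 0 6 0 0 0; 50 0 0 6 0 0 0; 50 0 0 6 0 0 0; 50 0 0 6 0 0 0; 50 0 0 6 0 0 0; 50 0 0 5 0 0 0; 50 0 0 3 0 0 0")

```text
time: 33.65
position: [0.5533, -0.2266, 0.0252]
eef_rot: [0.988, 0.152, 0.001, -0.0]
contact_force: [-1.1, -0.5, 0.1]
finger_gap: 0.0428
```

```bash
python3 - <<'E'
from h import *
rep(); p,r,s=state()
c2=grab('scene','scene19')
u=cv2.imread('pics/scene19.png')[150:230,260:350]
cv2.imwrite('pics/z19.png',cv2.resize(u,(720,600),interpolation=2) if 0 else cv2.resize(u,None,fx=7,fy=7,interpolation=2))
E
```

```text
t 33.65 p [ 0.5533 -0.2266  0.0252] j [-0.392  0.527  1.82   0.002  0.793  0.872] F [-1.1 -0.5  0.1] T [ 0.02 -0.01  0.01] gap 0.0428
axes [[0.954, 0.301, 0.002], [0.301, -0.954, 0.001], [0.002, 0.0, -1.0]]
```

View pics/z19.png

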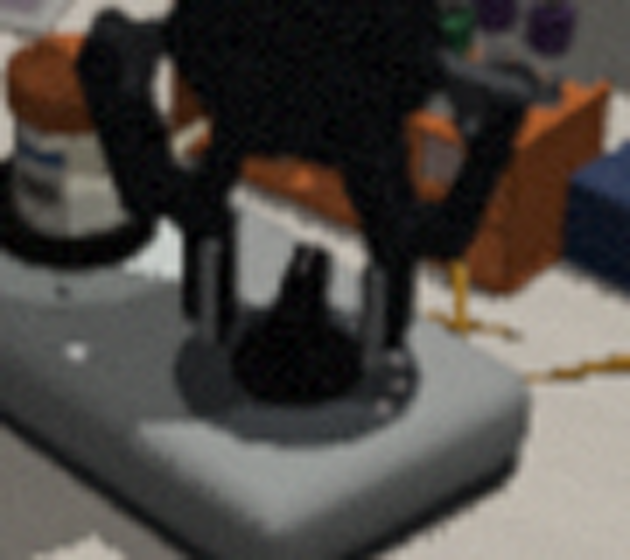

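>>> drive_tool(rows="40 0 0 -1 0 0 0; 30 0 0 0 0 0 0; 22 0 0 0 0 0 0; 18 0 0 0 0 0 0; 10 0 0 0 0 0 0; 0 0 0 0 0 0 0; 0 0 0 0 0 0 0; 0 0 0 0 0 0 0")

```text
time: 34.7
position: [0.5537, -0.227, 0.0267]
eef_rot: [0.988, 0.153, 0.001, 0.0]
contact_force: [-1.2, -0.4, 0.7]
finger_gap: 0.0112
```

```bash
cat > kr.py <<'E'
from h import *
import sys
p,r,s=state();M=r.as_matrix();a=np.degrees(np.arctan2(M[1,0],M[0,0]));rep();print('x heading',a,'knob est rad (18.2 ref)',np.radians(18.2-a))
E
python3 kr.py
```

```text
t 34.7 p [ 0.5537 -0.227   0.0267] j [-3.92e-01  5.25e-01  1.82e+00  1.00e-03  7.95e-01  8.71e-01] F [-1.2 -0.4  0.7] T [-0.07  0.01  0.17] gap 0.0112
axes [[0.953, 0.302, 0.003], [0.302, -0.953, -0.0], [0.003, 0.001, -1.0]]
x heading 17.558683282054584 knob est rad (18.2 ref) 0.011193088276231293
```

>>> drive_tool(rows="0 0 0 0 0 0 2; 0 0 0 0 0 0 2; 0 0 0 0 0 0 2; 0 0 0 0 0 0 2; 0 0 0 0 0 0 2; 0 0 0 0 0 0 2; 0 0 0 0 0 0 2; 0 0 0 0 0 0 2")

```text
time: 35.7
position: [0.5537, -0.2272, 0.0267]
eef_rot: [1.0, 0.003, 0.001, 0.0]
contact_force: [-0.2, -0.4, -0.1]
finger_gap: 0.011
```

```bash
python3 kr.py
```

```text
t 35.7 p [ 0.5537 -0.2272  0.0267] j [-3.920e-01  5.250e-01  1.819e+00  1.000e-03  7.950e-01  1.172e+00] F [-0.2 -0.4 -0.1] T [-0.14 -0.01  0.07] gap 0.011
axes [[1.0, 0.006, 0.003], [0.006, -1.0, -0.0], [0.003, 0.0, -1.0]]
x heading 0.32934964577300263 knob est rad (18.2 ref) 0.31190168815395203
```

>>> drive_tool(rows="0 0 0 0 0 0 1; 0 0 0 0 0 0 1; 0 0 0 0 0 0 1; 0 0 0 0 0 0 1; 0 0 0 0 0 0 1; 0 0 0 0 0 0 1; 0 0 0 0 0 0 1; 0 0 0 0 0 0 0")

```text
time: 36.7
position: [0.5537, -0.2272, 0.0267]
eef_rot: [0.998, -0.063, 0.001, 0.0]
contact_force: [-0.5, -0.4, 0.0]
finger_gap: 0.0104
```

```bash
python3 kr.py
```

```text
t 36.7 p [ 0.5537 -0.2272  0.0267] j [-3.920e-01  5.250e-01  1.819e+00  1.000e-03  7.950e-01  1.304e+00] F [-0.5 -0.4  0. ] T [-0.1   0.05  0.22] gap 0.0104
axes [[0.992, -0.125, 0.003], [-0.125, -0.992, -0.001], [0.003, 0.0, -1.0]]
x heading -7.205471449473954 knob est rad (18.2 ref) 0.4434091248147367
```

>>> drive_tool(rows="0 0 0 0 0 0 2; 0 0 0 0 0 0 2; 0 0 0 0 0 0 2; 0 0 0 0 0 0 2; 0 0 0 0 0 0 2; 0 0 0 0 0 0 2; 0 0 0 0 0 0 2; 0 0 0 0 0 0 0")

```text
time: 37.7
position: [0.5537, -0.2274, 0.0268]
eef_rot: [0.981, -0.194, 0.002, -0.0]
contact_force: [0.1, -1.3, -0.3]
finger_gap: 0.0111
```

```bash
python3 kr.py
```

```text
t 37.7 p [ 0.5537 -0.2274  0.0268] j [-3.930e-01  5.250e-01  1.819e+00  1.000e-03  7.940e-01  1.567e+00] F [ 0.1 -1.3 -0.3] T [-0.24  0.04  0.07] gap 0.0111
axes [[0.925, -0.38, 0.003], [-0.38, -0.925, -0.001], [0.003, -0.001, -1.0]]
x heading -22.32137991883136 knob est rad (18.2 ref) 0.7072314970351198
```

Torque is low again just before stop 2. I'll step across it more finely to locate the click exactly.

>>> drive_tool(rows="0 0 0 0 0 0 0.9; 0 0 0 0 0 0 0.9; 0 0 0 0 0 0 0.9; 0 0 0 0 0 0 0; 0 0 0 0 0 0 0; 0 0 0 0 0 0 0; 0 0 0 0 0 0 0; 0 0 0 0 0 0 0")

```text
time: 38.7
position: [0.5537, -0.2274, 0.0267]
eef_rot: [0.976, -0.218, 0.002, -0.0]
contact_force: [0.6, -0.4, 0.0]
finger_gap: 0.0108
```

```bash
python3 kr.py
```

```text
t 38.7 p [ 0.5537 -0.2274  0.0267] j [-3.930e-01  5.250e-01  1.819e+00  1.000e-03  7.940e-01  1.617e+00] F [ 0.6 -0.4  0. ] T [-0.17  0.05  0.03] gap 0.0108
axes [[0.905, -0.426, 0.003], [-0.426, -0.905, -0.0], [0.003, -0.001, -1.0]]
x heading -25.211694394584704 knob est rad (18.2 ref) 0.7576770010550694
```

>>> drive_tool(rows="0 0 0 0 0 0 0.9; 0 0 0 0 0 0 0.9; 0 0 0 0 0 0 0; 0 0 0 0 0 0 0; 0 0 0 0 0 0 0; 0 0 0 0 0 0 0; 0 0 0 0 0 0 0; 0 0 0 0 0 0 0")

```text
time: 39.7
position: [0.5537, -0.2274, 0.0267]
eef_rot: [0.972, -0.234, 0.002, -0.0]
contact_force: [-0.1, -0.9, 0.6]
finger_gap: 0.011
```

```bash
python3 kr.py
```

```text
t 39.7 p [ 0.5537 -0.2274  0.0267] j [-3.930e-01  5.250e-01  1.819e+00  1.000e-03  7.940e-01  1.651e+00] F [-0.1 -0.9  0.6] T [-0.23  0.08  0.17] gap 0.011
axes [[0.89, -0.456, 0.003], [-0.456, -0.89, -0.001], [0.003, -0.001, -1.0]]
x heading -27.106796115179367 knob est rad (18.2 ref) 0.790752765739656
```

>>> drive_tool(rows="0 0 0 0 0 0 2.2; 0 0 0 0 0 0 2.2; 0 0 0 0 0 0 2.2; 0 0 0 0 0 0 2.2; 0 0 0 0 0 0 2.2; 0 0 0 0 0 0 2.2; 0 0 0 0 0 0 2.2; 0 0 0 0 0 0 0")

```text
time: 40.7
position: [0.5536, -0.2276, 0.0267]
eef_rot: [0.931, -0.366, 0.002, -0.0]
contact_force: [-0.2, -0.6, 1.1]
finger_gap: 0.0109
```

```bash
python3 kr.py
```

```text
t 40.7 p [ 0.5536 -0.2276  0.0267] j [-0.393  0.525  1.819  0.     0.794  1.927] F [-0.2 -0.6  1.1] T [-0.2   0.04  0.08] gap 0.0109
axes [[0.732, -0.681, 0.003], [-0.681, -0.732, -0.001], [0.003, -0.001, -1.0]]
x heading -42.936468950944246 knob est rad (18.2 ref) 1.0670326762372608
```

Est 1.067 rad; 6.4° is left to the third stop.

>>> drive_tool(rows="0 0 0 0 0 0 1; 0 0 0 0 0 0 1; 0 0 0 0 0 0 1; 0 0 0 0 0 0 1; 0 0 0 0 0 0 0.9; 0 0 0 0 0 0 0.7; 0 0 0 0 0 0 0; 0 0 0 0 0 0 0")

```text
time: 41.7
position: [0.5535, -0.2277, 0.0267]
eef_rot: [0.911, -0.413, 0.001, -0.0]
contact_force: [-0.3, -1.4, 0.7]
finger_gap: 0.0111
```

```bash
python3 kr.py
```

```text
t 41.7 p [ 0.5535 -0.2277  0.0267] j [-0.393  0.525  1.82   0.     0.794  2.03 ] F [-0.3 -1.4  0.7] T [-0.27  0.08  0.1 ] gap 0.0111
axes [[0.658, -0.753, 0.003], [-0.753, -0.658, -0.001], [0.003, -0.001, -1.0]]
x heading -48.84809543982208 knob est rad (18.2 ref) 1.1702100226162908
```

>>> drive_tool(rows="0 0 0 0 0 0 0.6; 0 0 0 0 0 0 0.4; 0 0 0 0 0 0 0; 0 0 0 0 0 0 0; 0 0 0 0 0 0 0; 0 0 0 0 0 0 0; 0 0 0 0 0 0 0; 0 0 0 0 0 0 0")

```text
time: 42.7
position: [0.5535, -0.2277, 0.0267]
eef_rot: [0.907, -0.422, 0.001, -0.0]
contact_force: [-0.6, -0.8, 0.2]
finger_gap: 0.011
```

```bash
python3 kr.py; python3 - <<'E'
from h import *
rep();c=grab('top','top20');c2=grab('scene','scene20')
rep()
u=cv2.imread('pics/scene20.png')[140:230,230:350]
cv2.imwrite('pics/z20.png',cv2.resize(u,None,fx=6,fy=6,interpolation=2))
E
```

```text
t 42.7 p [ 0.5535 -0.2277  0.0267] j [-0.393  0.525  1.819 -0.     0.794  2.049] F [-0.6 -0.8  0.2] T [-0.27  0.13  0.2 ] gap 0.011
axes [[0.644, -0.765, 0.003], [-0.765, -0.644, -0.001], [0.003, -0.001, -1.0]]
x heading -49.87528786472974 knob est rad (18.2 ref) 1.1881379124824742
t 42.7 p [ 0.5535 -0.2277  0.0267] j [-0.393  0.525  1.819 -0.     0.794  2.049] F [-0.6 -0.8  0.2] T [-0.27  0.13  0.2 ] gap 0.011
axes [[0.644, -0.765, 0.003], [-0.765, -0.644, -0.001], [0.003, -0.001, -1.0]]
t 42.8 p [ 0.5535 -0.2277  0.0268] j [-0.393  0.525  1.819 -0.     0.795  2.049] F [-0.2 -0.9 -0.4] T [-0.24  0.12  0.26] gap 0.0109
axes [[0.644, -0.765, 0.003], [-0.765, -0.644, -0.001], [0.003, -0.001, -1.0]]
```

View pics/z20.png

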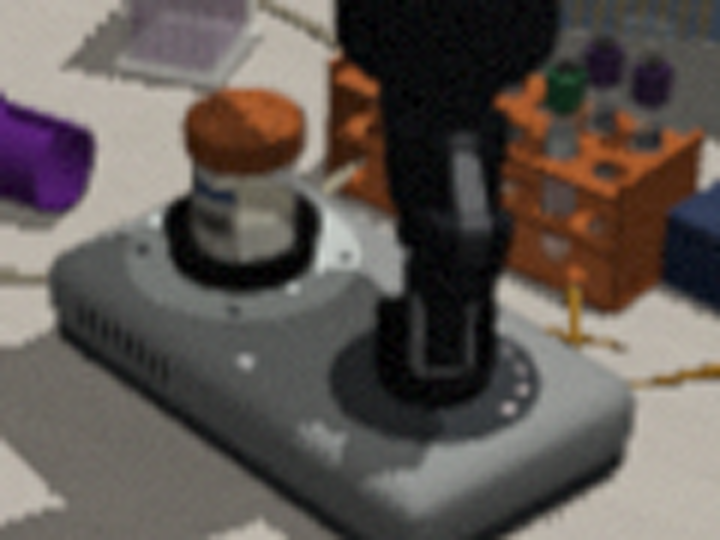

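View pics/top20.png

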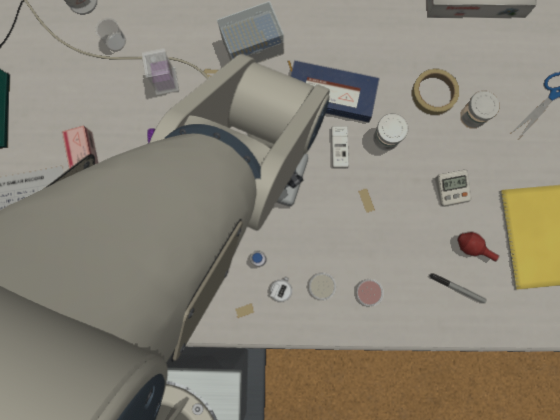

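The third click is felt: the moment rises from about 0.1 to 0.2–0.26 N m at an estimated 1.188 rad. The jar stands upright in the cup, lid at about (245,130) in the scene crop. The visible bystanders haven't moved. I'm handing in.

```bash
python3 -c "
from bench import arm
print(arm.sign_off())"
```

```text
the job is handed in; nothing more can be done
None
```

The job is handed in at about 43 s of the 72 s. The jar is standing in the mixer's cup, and the gripper is holding the knob at its third click.

**What I did:** I gripped the jar by its lid with the tool leaning 45°, turned it upright and lowered it into the cup until I felt the floor. I then let go and backed off. After that I gripped the knob's bar from above and turned it clockwise.

**Last checks:**
- **Jar:** with the arm clear of it, the top view put the lid centre within about 1 mm of the cup's. The scene view showed it upright and at the seated height. The final scene view shows it still upright and clear of the gripper.
- **Knob:** I estimate 1.19 rad from the gripper's heading, against 1.178 for the third stop. The turning moment dropped to under 0.1 N m before each click and rose to about 0.2 N m past it, at all three. The jaws are closed on the bar with an 11 mm gap. I did not measure the knob angle by camera at the end.
- **Other things on the bench:** the ones visible in the last top view had not moved. The oil bottle was hidden by the arm in that view, so it is unchecked.

**What disagreed:** the reported TCP lies about 30–35 mm beyond the real fingertips. The pictures showed this and a light touch on the bench confirmed it, so I worked with the measured offset. My first route to the cup also ran into a wrist singularity, so I rerouted with a different tool heading.

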